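# Pack the matched wedge jaws into the transport magazine

## Robot

A 6-joint arm with a two-finger parallel gripper is mounted at the origin on a cart in front of the work surface, level with it; the furniture and walls round the work are solid. World frame = base frame: x ahead of the robot, y to its left, z up, the work surface at z = 0. Lengths are in m, angles in rad, forces in N, time in s.
With the tool pointing down it reaches from about 0.325 to 0.775 m from the base axis. Payload 5.5 kg.
Tool frame: the origin (TCP) lies between the finger pads; the fingertips stand 14 mm ahead of it and the grasp point (between the pads) lies 5 mm behind it; z points along the fingers, y is the direction in which the jaws open and shut (so a half turn about z gives the same grasp; the last joint's range is limited). The gripper opens to 85 mm and grips with 20 to 120 N. Pads are 22 mm wide; open, the fingers measure 114 mm over their backs; the gripper's body (76 mm by 85 mm) begins 54 mm behind the grasp point. The pads swing forward as they close: fully open they stand 13 mm farther back than shut.
Start: joints at [-1.402, 0.091, 1.231, -0, 1.82, -0.057], TCP at [0.134, -0.585, 0.245] pointing down, gripper open.
Joint ranges: [-2.87, 2.87], [-0.86, 2.18], [0.17, 2.46], [-1.51, 4.65], [0.06, 2.69], [-2.65, 2.65]. Speed limits (rad/s): [2.57, 2.57, 3.01, 3.14, 3.14, 3.14].

## Interface

Orientations are given as a unit quaternion [w, x, y, z].
In Python, from workcell import ctrl, eyes, order gives the robot as it stands.
- The arm moves only by the tool apply_moves, never from a script. Its argument "deltas" is a list of rows, each an object of numbers: "ax", "ay", "az": the turn, a rotation vector about the tool's x, y, z in units of 8 degrees (1.0 is 8 degrees); "dx", "dy", "dz": the shift along the tool's x, y, z in units of 50 mm (1.0 is 50 mm); "jaw": the finger opening in mm, from 0 to 85.4. In form: [{"ax": .., "ay": .., "az": .., "dx": .., "dy": .., "dz": .., "jaw": ..}, ...]. A call has 1 to 12 rows; each row is the pose to reach, as a shift and turn from the pose measured when the call began, along the tool's axes at that moment; what a row does not reach only later rows make up. A row lasts 1/8 s, in which the tool goes at most 62.5 mm and 10.7 degrees, less where a joint would pass 70% of its speed; a pose out of reach is approached as far as the arm can. A call with a gripper value outside its range is refused whole. The fingers move at their own pace and stop on an object; "newtons" is the grip in N (left out, the last holds). Time passes only in rows, so rows that repeat a pose let the fingers close. It gives the time, the measured TCP pose, the force and the opening at its end, in the units of the state.
- ctrl.state(): the state, without advancing time (a new reading comes with each control period).
- eyes.snapshot(name): name is "scene" or "side" or "wrist"; returns a dict with "color" (384x512x3 uint8, red, green, blue), "camera_matrix" (3x3 intrinsics, pixels), "dist_coeffs" ([k1, k2, p1, p2, k3] as OpenCV has them; the pictures are not rectified), "xyz" and "orientation" of the camera in the world. Camera axes: x right, y up, looking along -z (the intrinsics and any distortion apply to the point x, -y, -z); pixel columns grow to the right and rows downward; lengths in m; the calibration is good to about 2 mm. A picture is of the moment at which its call begins. There is no depth.
- order.finish_job(): hands the job in, once; it reports no verdict.
The state is a dict: "time": time; "qpos": joint angles; "dq": joint speeds; "effort": joint torques, N m; "position": TCP position; "eef_rot": TCP orientation; "ft_force": force on the tool from outside, world axes, zero at the start; "moment": the same for the moment, N m; "grip_width": finger opening in m.
Only numpy, scipy, OpenCV 4.12 (cv2) and the standard library are available. Lean on these libraries where they do the work, as an engineer would, in place of code of your own. Each camera call takes 0.05 s, during which the arm holds its last target. There are 200 camera calls.

## Task

Pack the matched pair of wedge jaws for the trip to the testing machine: pick both jaws up together in one grasp, as they stand face to face, and set them down (do not drop them) on edge, still face to face, in the pocket of the grey tray. Then turn the tray end for end, so that its narrow nose leads, slide it under the clear cover of the magazine until its face plate is fully home against the rails, and swing the keeper fully across the face plate. Never lift one jaw without the other, and leave the weights, rollers and caliper where they are.

Things in the scene. Friction and masses are not known exactly. Their poses are not given: they have to be found in the camera images.
- jaw_1_mid (a point): centre of one of the two wedge jaws, dark steel blocks 64 mm long, 18 mm thick, 28 mm wide at one end tapering to 20 mm at the other. It stands on edge (24 mm high at mid-length), its centre 12 mm above what it stands on. z axis: level, out of the serrated face, towards the other jaw; x axis: along the length to the narrow end (level within 4 degrees).
- jaw_2_mid (a point): centre of the other wedge jaw, same size, height and axes. The two stand on the pad side by side, serrated faces towards each other about 1 mm apart, smooth backs outward and vertical: as a pair 64 mm long, about 37 mm across the backs, 20 to 28 mm high.
- jaw_1: the first jaw, 0.11 to 0.19 kg; its origin is the middle of its smooth back face, axes as at its centre
- jaw_2: the second jaw, 0.11 to 0.19 kg; its origin is the middle of its smooth back face, axes as at its centre
- pad: black rubber pad, 120 x 90 x 2 mm, lying fixed on the desk under the jaws at the start; origin in the middle of its underside
- tray: grey plastic tray; origin in the middle of its underside, x to its nose, y across, z up. A milled block 165 mm long, 56 mm wide, 21 mm high with vertical sides; along the foot of both sides runners 5 mm high stick out 6 mm (68 mm over all); rounded nose corners; face plate at the other end. Empty 0.27 to 0.45 kg. It starts on the desk, nose turned away from the magazine.
- tray_pocket (a point): centre of the floor of the tray's pocket, 15 mm behind the tray's origin, axes as the tray. The pocket is 72 mm long, 44 mm wide, 7 mm deep; its floor is 14 mm and its rim 21 mm above the tray's underside. The loaded tray balances within 20 mm of this point and can be taken here by its sides, 56 mm apart, free from 5 to 21 mm above its underside.
- tray_nose (a point): middle of the tray's nose end, 100 mm ahead of the pocket's centre, 10.5 mm above the tray's underside; axes as the tray
- tray_knob (a point): middle of the end face of the tray's pull knob (18 mm across), 90 mm behind the pocket's centre, 27 mm above the tray's underside; axes as the tray. It stands 19 mm out from the aluminium face plate, which is 92 mm wide, 40 mm high, 6 mm thick, its outer face 71 mm behind the pocket's centre; it is too wide to enter the rails.
- mouth (a point): middle of the mouth of the magazine (fixed, aluminium), on its 8 mm thick base plate; x points straight into the bay, z up. Rails 72 mm apart (2 mm free each side of the tray's runners) with flared lead-ins in the first 18 mm inside the mouth; then lips over the runners, underside 8 mm above the base plate, 62 mm apart. An apron of the base plate, 116 mm wide, reaches 60 mm out.
- bay (a point): where the tray's pocket centre comes when the tray is fully home (face plate against the ends of the rail walls): 65 mm inside the mouth, 22 mm above the desk; axes as at the mouth. Over it lies a clear cover, underside 60 mm and top 64 mm above the desk, 180 mm deep from the mouth; walls 92 mm wide over all, carrying handles stand out 25 mm from their sides.
- keeper (a joint): swing keeper, rad: 0 = closed, its steel bar lies across the left part of the face plate; 1.57 = bar points straight out, away from the bay; at most 2.4. It turns about a vertical pin 25.5 mm in front of the mouth and 72 mm to the left (+y) of its middle, stays where it is left (about 1 N at its knob moves it), and closes only with the tray home. Bar 58 mm long, 28 to 37 mm above the desk.
- keeper_knob (a point): middle of the upright round knob on the keeper, 12 mm thick, 46 mm from the pin; it spans 37 to 75 mm above the desk, the point is at 56 mm; on the bar below it a short rubber-faced pad points at the face plate
- weight_big: brass check weight, 38 mm across, 60 mm high, bystander; origin under its foot
- weight_small: brass check weight, 30 mm across, 47 mm high, bystander; origin under its foot
- roller_a: steel roller standing on end, 20 mm across, 60 mm high, bystander; origin under its foot
- roller_b: second steel roller standing on end, same size, bystander; origin under its foot
- caliper: digital caliper lying flat, 235 x 76 x 18 mm, bystander; origin in the middle of its underside
Not all that is in view belongs to the job. Leave any blue or pink look-alike of the jaw_2 alone.

How it is judged:
By the outcome, as a careful person would: the job done as asked, in the order asked, and still so for the second after the job is handed in, with the robot touching nothing.
It also fails if it takes over 72 s, if anything falls off the work surface, if the arm or the gripper's body presses on something with over 40 N, if the wrist force passes 120 N, or if a joint passes its speed limit or range.

## Working session

There is one attempt and no reset: what is moved stays moved. The work goes in short steps, Python scripts to look and compute and a tool call to move; the robot and the scene stay as the last step left them, time stands still between calls to the robot, and variables do not carry over. Pictures are saved under pics/ and viewed, about 8 in all and at most 12, crops included, and the job is handed in when it is done.

Besides the shell and the picture viewer there is one more tool, called by a JSON object that holds its "name" and its "arguments", one argument or row to a line. apply_moves: Moves the arm, as the interface text tells. Its arguments: {"type":"object","properties":{"deltas":{"type":"array","items":{"type":"object","properties":{"ax":{"type":"number"},"ay":{"type":"number"},"az":{"type":"number"},"dx":{"type":"number"},"dy":{"type":"number"},"dz":{"type":"number"},"jaw":{"type":"number"}}}},"newtons":{"type":"number"}},"required":["deltas"]}

```bash
ls; mkdir -p pics; cat > h.py <<'E'
import numpy as np, cv2
from scipy.spatial.transform import Rotation as R
from workcell import ctrl, eyes, order
def rot(q): return R.from_quat([q[1],q[2],q[3],q[0]]).as_matrix()
def snap(n,fn):
    s=eyes.snapshot(n); cv2.imwrite(f'pics/{fn}.png',cv2.cvtColor(s['color'],cv2.COLOR_RGB2BGR))
    np.savez(f'pics/{fn}.npz',**{k:np.array(v) for k,v in s.items()}); return s
def load(fn): return dict(np.load(f'pics/{fn}.npz'))
def ray(s,uv):
    p=cv2.undistortPoints(np.array(uv,float).reshape(-1,1,2),s['camera_matrix'],s['dist_coeffs']).reshape(-1,2)
    d=np.c_[p[:,0],-p[:,1],-np.ones(len(p))]@rot(s['orientation']).T
    return np.array(s['xyz']),d
def onz(s,uv,z):
    o,d=ray(s,uv); return o+d*((z-o[2])/d[:,2])[:,None]
def proj(s,X):
    X=np.array(X,float).reshape(-1,3); c=(X-s['xyz'])@rot(s['orientation'])
    c=c*[1,-1,-1]
    return cv2.projectPoints(c,np.zeros(3),np.zeros(3),s['camera_matrix'],s['dist_coeffs'])[0].reshape(-1,2)
def totool(target):
    st=ctrl.state(); return rot(st['eef_rot']).T@(np.array(target)-st['position'])/0.05
E
python3 - <<'E'
from h import *
for n in('scene','side','wrist'):
    s=snap(n,n+'0'); print(n,s['xyz'],s['orientation'],s['camera_matrix'][0][0])
print(ctrl.state())
a=[cv2.imread(f'pics/{n}0.png') for n in('scene','side')]
E
```

```text
pics
scene [ 1.15304175 -0.64606846  1.0991968 ] [0.86844862 0.29447057 0.13692615 0.37461354] 429.4160429984429
side [ 0.23282552 -0.95767235  0.72506602] [ 0.87897138  0.451942   -0.07618667 -0.13173203] 394.70000476071937
wrist [ 0.20294021 -0.56844416  0.37209568] [ 0.7748286  -0.10872106  0.08763498 -0.61655534] 323.9265785747619
{'time': 0.15, 'qpos': array([-1.40171106e+00,  9.17047821e-02,  1.23163249e+00,  1.21900464e-05,
        1.81978751e+00, -5.67356062e-02]), 'dq': array([ 1.26344506e-04, -2.36156412e-03, -3.31721719e-03,  6.60269218e-04,
       -2.84471617e-06, -1.03476299e-03]), 'effort': array([-1.86217158e-04, -4.59371531e+01, -4.18527138e+01, -3.01647724e-04,
        9.56147444e-03, -1.14156416e-05]), 'position': array([ 0.1342926 , -0.5845803 ,  0.24438618]), 'eef_rot': array([-7.65183619e-04,  9.93631925e-01,  1.12672135e-01, -3.71117875e-05]), 'ft_force': array([-0.08034489, -0.29243906, -0.43461652]), 'moment': array([-0.04239107, -0.01360715,  0.02694743]), 'grip_width': 0.08527989146336086}
```

View pics/scene0.png

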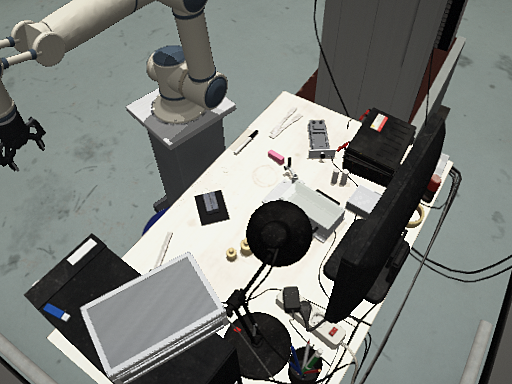

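View pics/side0.png

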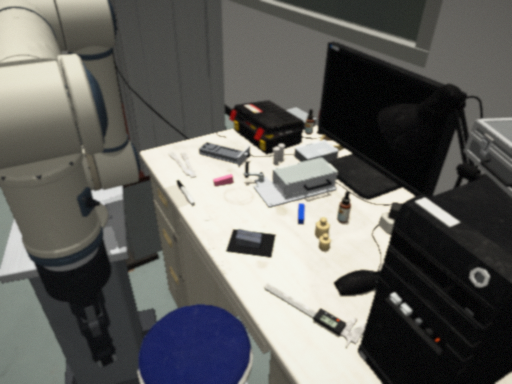

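Both views show: jaws on pad at scene (211,205)/side (255,240). The tray is at scene (318,140)/side (223,152), the magazine around scene (312,205)/side (300,180), and the weights at scene (235,252). Next, an enlarged composite.

```bash
python3 - <<'E'
from h import *
s=load('scene0'); d=load('side0')
print('jaws',onz(s,[[211,205]],.02),onz(d,[[254,240]],.02))
print('tray',onz(s,[[318,140]],.02),onz(d,[[223,152]],.02))
print('mag',onz(s,[[312,205]],.06),onz(d,[[303,175]],.06))
a=cv2.imread('pics/scene0.png')[100:250,190:360]; b=cv2.imread('pics/side0.png')[130:270,185:365]
a=cv2.resize(a,(400,600*0+353),interpolation=3)
a=cv2.resize(cv2.imread('pics/scene0.png')[100:250,230:360],(520,600),interpolation=3)
b=cv2.resize(cv2.imread('pics/side0.png')[130:220,235:350],(280,219),interpolation=3)
c=np.zeros((600,800,3),np.uint8); c[:,:520]=a; c[:219,520:]=b
b=cv2.resize(cv2.imread('pics/side0.png')[135:180,190:270],(280,158),interpolation=3); c[230:388,520:]=b
b=cv2.resize(cv2.imread('pics/side0.png')[220:270,215:290],(280,187),interpolation=3); c[400:587,520:]=b
cv2.imwrite('pics/comp.png',c)
E
```

```text
jaws [[ 0.47116138 -0.22767205  0.02      ]] [[ 0.47113596 -0.23653881  0.02      ]]
tray [[0.51256877 0.22262168 0.02      ]] [[0.50232001 0.22680152 0.02      ]]
mag [[ 0.70525165 -0.02478655  0.06      ]] [[ 0.68872103 -0.043531    0.06      ]]
```

View pics/comp.png

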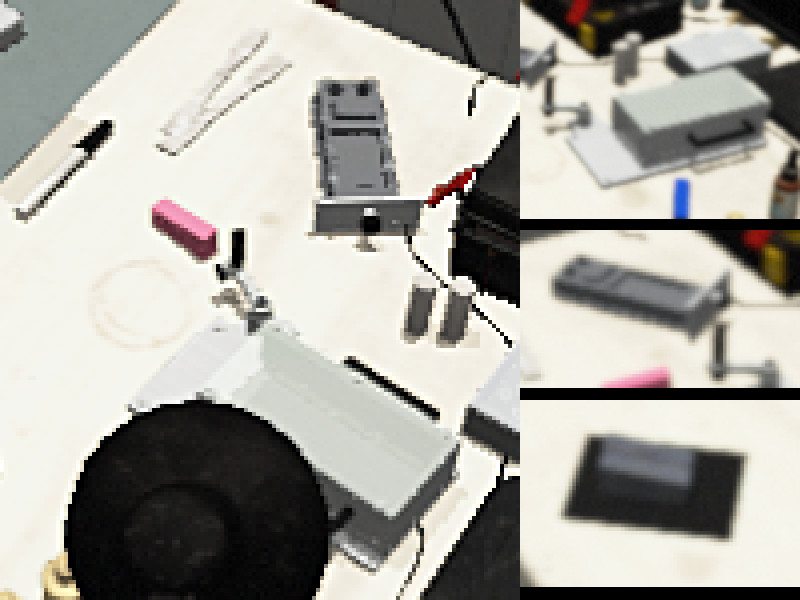

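```bash
cat >> h.py <<'E'
def tri(a,ua,b,ub):
    o1,d1=ray(a,[ua]);o2,d2=ray(b,[ub]);d1=d1[0]/np.linalg.norm(d1);d2=d2[0]/np.linalg.norm(d2)
    t=np.linalg.lstsq(np.c_[d1,-d2],o2-o1,rcond=None)[0];p,q=o1+t[0]*d1,o2+t[1]*d2
    return (p+q)/2,np.linalg.norm(p-q)
def go(pos,yaw):
    """delta to tool pointing down with tool-y (jaw opening) axis at world angle yaw(deg), nearest half turn"""
    st=ctrl.state();T=rot(st['eef_rot']);d=T.T@(np.array(pos)-st['position'])/.05
    best=None
    for y in(yaw,yaw+180):
        c,s_=np.cos(np.radians(y)),np.sin(np.radians(y)); ty=np.array([c,s_,0]);tz=np.array([0,0,-1.]);W=np.c_[np.cross(ty,tz),ty,tz]
        v=np.degrees(R.from_matrix(T.T@W).as_rotvec())/8
        v2=v
        print('yaw',y,'d',d.round(3),'a',v.round(3),'rows>=',(np.linalg.norm(d)*50/62.5).round(1),(np.linalg.norm(v)*8/10.7).round(1))
    print('now',st['time'],st['position'].round(4),'tooly',T[:,1].round(3),'toolz',T[:,2].round(4),'q6',st['qpos'].round(2),'w',st['grip_width'])
E
python3 - <<'E'
from h import *
s=load('scene0'); d=load('side0'); w=load('wrist0'); st=ctrl.state()
T=rot(st['eef_rot']); print('cam in tool', T.T@(w['xyz']-st['position']), 'fwd', T.T@(-rot(w['orientation'])[:,2]), 'right',T.T@(rot(w['orientation'])[:,0]))
print('lamp',tri(s,[280,233],d,[425,118]),'pin-knob',tri(s,[289,160],d,[246,164]))
print('small items: weights',onz(s,[[231,254],[246,246]],.04)[:,:2])
print('lamp base/arm',onz(s,[[240,305],[262,340]],.0))
go([.45,-.22,.30],90)
E
```

```text
cam in tool [ 0.07053028 -0.00055086 -0.12770185] fwd [-2.76639988e-01 -7.41757009e-05  9.60973627e-01] right [4.61859599e-04 9.99999871e-01 2.10145752e-04]
lamp (array([ 0.83798258, -0.30478669,  0.35418005]), np.float64(0.00994106175864082)) pin-knob (array([0.53553175, 0.05055861, 0.0683771 ]), np.float64(0.00308431954506495))
small items: weights [[ 0.65474456 -0.30289742]
 [ 0.66454663 -0.25479324]]
lamp base/arm [[ 0.7717953  -0.37599731  0.        ]
 [ 0.88264876 -0.39897399  0.        ]]
yaw 90 d [ 7.787 -5.694 -1.103] a [-1.0000e-03 -1.6000e-02 -2.0883e+01] rows>= 7.8 15.6
yaw 270 d [ 7.787 -5.694 -1.103] a [-1.100e-02  1.000e-03  1.617e+00] rows>= 7.8 1.2
now 0.15 [ 0.1343 -0.5846  0.2444] tooly [ 0.224 -0.975 -0.002] toolz [-2.0e-04  1.5e-03 -1.0e+00] q6 [-1.4   0.09  1.23  0.    1.82 -0.06] w 0.08527989146336086
```

```bash
python3 - <<'E'
from h import *
go([.55,-.02,.33],270)
E
```

```text
yaw 270 d [10.632 -9.146 -1.697] a [-1.100e-02  1.000e-03  1.617e+00] rows>= 11.3 1.2
yaw 450 d [10.632 -9.146 -1.697] a [-1.0000e-03 -1.6000e-02 -2.0883e+01] rows>= 11.3 15.6
now 0.15 [ 0.1343 -0.5846  0.2444] tooly [ 0.224 -0.975 -0.002] toolz [-2.0e-04  1.5e-03 -1.0e+00] q6 [-1.4   0.09  1.23  0.    1.82 -0.06] w 0.08527989146336086
```

{"name": "apply_moves", "arguments": {
  "deltas": [
    {"dx": 10.63,"dy": -9.15,"dz": -1.7,"az": 1.617},
    {"dx": 10.63,"dy": -9.15,"dz": -1.7,"az": 1.617},
    {"dx": 10.63,"dy": -9.15,"dz": -1.7,"az": 1.617},
    {"dx": 10.63,"dy": -9.15,"dz": -1.7,"az": 1.617},
    {"dx": 10.63,"dy": -9.15,"dz": -1.7,"az": 1.617},
    {"dx": 10.63,"dy": -9.15,"dz": -1.7,"az": 1.617},
    {"dx": 10.63,"dy": -9.15,"dz": -1.7,"az": 1.617},
    {"dx": 10.63,"dy": -9.15,"dz": -1.7,"az": 1.617},
    {"dx": 10.63,"dy": -9.15,"dz": -1.7,"az": 1.617},
    {"dx": 10.63,"dy": -9.15,"dz": -1.7,"az": 1.617},
    {"dx": 10.63,"dy": -9.15,"dz": -1.7,"az": 1.617},
    {"dx": 10.63,"dy": -9.15,"dz": -1.7,"az": 1.617}
  ]
}}

```text
$.deltas[0]: bad value
```

```bash
python3 - <<'E'
from h import *
snap('wrist','w1'); go([.55,-.02,.33],270)
a=cv2.imread('pics/w1.png'); cv2.imwrite('pics/w1b.png',cv2.resize(a,(800,600),interpolation=3))
E
```

```text
yaw 270 d [10.631 -9.147 -1.696] a [-0.009  0.     1.617] rows>= 11.3 1.2
yaw 450 d [10.631 -9.147 -1.696] a [-1.0000e-03 -1.3000e-02 -2.0883e+01] rows>= 11.3 15.6
now 0.2 [ 0.1343 -0.5846  0.2446] tooly [ 0.224 -0.975 -0.001] toolz [-2.0e-04  1.2e-03 -1.0e+00] q6 [-1.4   0.09  1.23  0.    1.82 -0.06] w 0.08532558815965938
```

View pics/w1b.png

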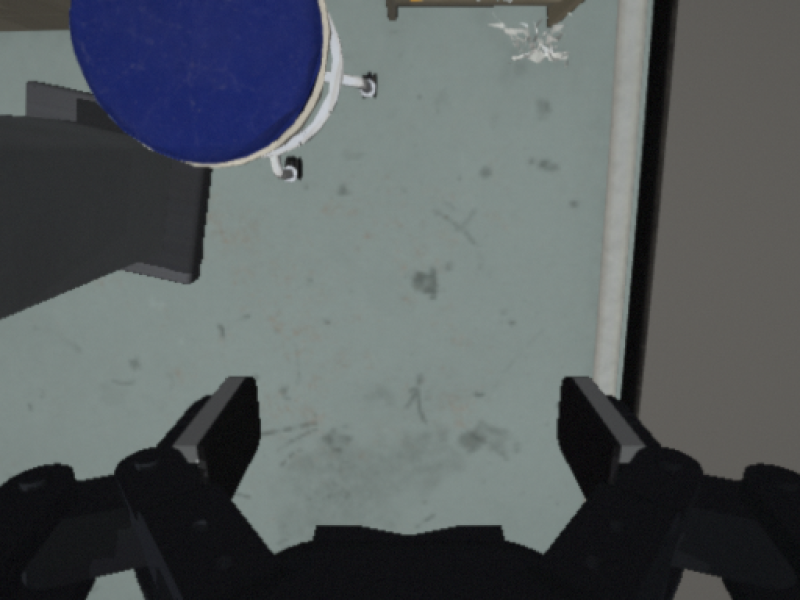

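{"name": "apply_moves", "arguments": {
  "deltas": [
    {"ax": 0,"ay": 0,"az": 0.5,"dx": 0.9,"dy": -0.8,"dz": -0.2,"jaw": 85},
    {"ax": 0,"ay": 0,"az": 1.6,"dx": 9.8,"dy": -8.4,"dz": -1.7,"jaw": 85},
    {"ax": 0,"ay": 0,"az": 1.6,"dx": 9.8,"dy": -8.4,"dz": -1.7,"jaw": 85},
    {"ax": 0,"ay": 0,"az": 1.6,"dx": 9.8,"dy": -8.4,"dz": -1.7,"jaw": 85},
    {"ax": 0,"ay": 0,"az": 1.6,"dx": 9.8,"dy": -8.4,"dz": -1.7,"jaw": 85},
    {"ax": 0,"ay": 0,"az": 1.6,"dx": 9.8,"dy": -8.4,"dz": -1.7,"jaw": 85},
    {"ax": 0,"ay": 0,"az": 1.6,"dx": 9.8,"dy": -8.4,"dz": -1.7,"jaw": 85},
    {"ax": 0,"ay": 0,"az": 1.6,"dx": 9.8,"dy": -8.4,"dz": -1.7,"jaw": 85},
    {"ax": 0,"ay": 0,"az": 1.6,"dx": 9.8,"dy": -8.4,"dz": -1.7,"jaw": 85},
    {"ax": 0,"ay": 0,"az": 1.6,"dx": 9.8,"dy": -8.4,"dz": -1.7,"jaw": 85},
    {"ax": 0,"ay": 0,"az": 1.6,"dx": 9.8,"dy": -8.4,"dz": -1.7,"jaw": 85},
    {"ax": 0,"ay": 0,"az": 1.6,"dx": 9.8,"dy": -8.4,"dz": -1.7,"jaw": 85}
  ]
}}

```text
time: 1.7
position: [0.5186, -0.064, 0.3296]
eef_rot: [-0.001, 1.0, 0.003, -0.001]
ft_force: [-0.7, -0.5, 0.1]
grip_width: 0.0852
```

```bash
python3 - <<'E'
from h import *
go([.55,-.02,.33],270)
E
```

```text
yaw 270 d [ 0.634 -0.877 -0.007] a [-0.011  0.008  0.042] rows>= 0.9 0.0
yaw 450 d [ 0.634 -0.877 -0.007] a [-1.2000e-02 -1.7000e-02 -2.2458e+01] rows>= 0.9 16.8
now 1.7 [ 0.5186 -0.064   0.3296] tooly [ 0.006 -1.    -0.002] toolz [-0.0011  0.0015 -1.    ] q6 [-0.19 -0.08  1.25  0.    1.97  1.38] w 0.0851624881819836
```

```bash
python3 - <<'E'
from h import *
snap('wrist','w2')
a=cv2.imread('pics/w2.png'); cv2.imwrite('pics/w2b.png',cv2.resize(a,(800,600),interpolation=3))
E
```

```text
(no output)
```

View pics/w2b.png

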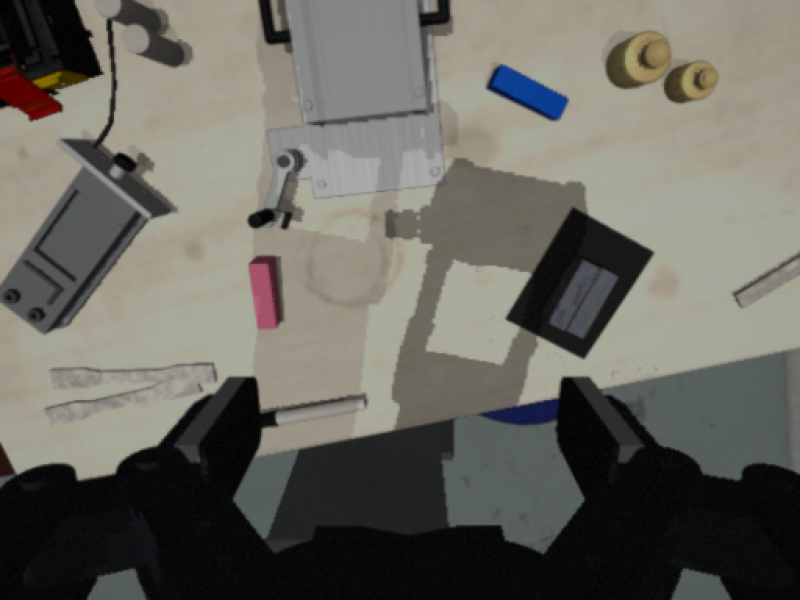

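The picture shows everything: tray (0–175, 140–333) with knob at (123,163), magazine mouth about (370,120) opening toward the robot, and keeper pin (289,160) with its knob at (262,218). The jaws are at (583,298), on the pad. Now contour measurements.

```bash
python3 - <<'E'
from h import *
s=load('w2'); k=1.5625
img=cv2.cvtColor(s['color'],cv2.COLOR_RGB2BGR); hsv=cv2.cvtColor(img,cv2.COLOR_BGR2HSV); g=cv2.cvtColor(img,cv2.COLOR_BGR2GRAY)
# pad + jaws
roi=np.zeros_like(g); cv2.rectangle(roi,(318,128),(425,235),255,-1)
m=((g<60)&(roi>0)).astype(np.uint8)
m2=cv2.morphologyEx(m,cv2.MORPH_CLOSE,np.ones((25,25)))
c=max(cv2.findContours(m2,0,2)[0],key=cv2.contourArea); b=cv2.boxPoints(cv2.minAreaRect(c)); P=onz(s,b,.002)
print('pad px',b*k,'\n',P[:,:2].round(4),'sides',np.linalg.norm(P-np.roll(P,1,0),axis=1).round(4),'ctr',P.mean(0).round(4))
pm=np.zeros_like(g); cv2.fillPoly(pm,[cv2.convexHull(c)],255); pm=cv2.erode(pm,np.ones((5,5)))
print('grey hist',np.histogram(g[pm>0],bins=range(0,160,10)))
E
```

```text
pad px [[505.75797 317.53403]
 [572.371   204.98102]
 [652.1216  252.18036]
 [585.5086  364.7334 ]] 
 [[ 0.4353 -0.1563]
 [ 0.5417 -0.2097]
 [ 0.4995 -0.2875]
 [ 0.3871 -0.2375]] sides [0.0945 0.119  0.0886 0.123 ] ctr [ 0.4659 -0.2227  0.002 ]
grey hist (array([  86, 1088, 1643,   60,   43,   87,  161,  432,  482,    0,    0,
          0,    0,    0,    0]), array([  0,  10,  20,  30,  40,  50,  60,  70,  80,  90, 100, 110, 120,
       130, 140, 150]))
```

```bash
python3 - <<'E'
from h import *
s=load('w2');k=1.5625
def p(name,pts,z): 
    X=onz(s,np.array(pts)/k,z); print(name,X[:,:2].round(4).tolist()); return X
a=p('tray plate top',[[60,140],[155,216],[175,212],[78,142]],.04)
p('knob',[[123,160]],.036)
a=p('cover front z64',[[303,125],[430,112],[287,0]],.064); print(np.linalg.norm(a[0]-a[1]))
a=p('apron',[[312,198],[443,184],[268,130]],.008); print(np.linalg.norm(a[0]-a[1]))
p('pin',[[289,158]],.045); p('kknob',[[260,217]],.075)
p('jaws',[[583,298]],.024)
img=cv2.imread('pics/w2.png')
t=cv2.resize(img[80:220,0:125],(500,560),interpolation=3); j=cv2.resize(img[125:235,320:425],(300,314),interpolation=3)
m=cv2.resize(img[60:135,160:300],(300,160),interpolation=3)
c=np.zeros((560,800,3),np.uint8);c[:,:500]=t;c[:314,500:]=j;c[320:480,500:]=m;cv2.imwrite('pics/c2.png',c)
E
```

```text
tray plate top [[0.5954, 0.2161], [0.5347, 0.1466], [0.5381, 0.1294], [0.5938, 0.2016]]
knob [[0.5796, 0.1692]]
cover front z64 [[0.6056, 0.0153], [0.6151, -0.0786], [0.6891, 0.0226]]
0.09436042421514479
apron [[0.5468, 0.0215], [0.5595, -0.0931], [0.6038, 0.0565]]
0.11535453879490318
pin [[0.5815, 0.0314]]
kknob [[0.5388, 0.0489]]
jaws [[0.4616, -0.22]]
```

View pics/c2.png

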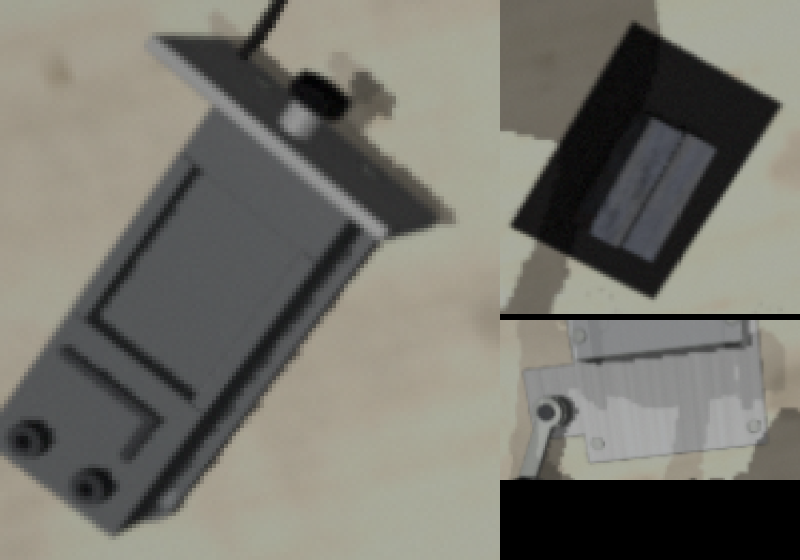

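Tray crop: pocket rim, plate edge and pegs near the nose are clear. The jaws are side by side, parallel to the pad's long side. The keeper is swung out of the way. Next, finer measurement.

```bash
python3 - <<'E'
from h import *
s=load('w2'); g=cv2.cvtColor(s['color'],cv2.COLOR_RGB2GRAY)
# jaws
m=np.zeros_like(g); m[140:228,335:410]=(g[140:228,335:410]>45)&(g[140:228,335:410]<100)
pad=np.zeros_like(g); cv2.fillPoly(pad,[np.int32(np.array([[514,314],[574,216],[643,254],[584,350]])/1.5625)],1)
m=cv2.morphologyEx(m*pad,cv2.MORPH_OPEN,np.ones((3,3))); m=cv2.morphologyEx(m,cv2.MORPH_CLOSE,np.ones((5,5)))
c=max(cv2.findContours(m,0,2)[0],key=cv2.contourArea); b=cv2.boxPoints(cv2.minAreaRect(c)); P=onz(s,b,.026)
print('jaws px',b.round(1).tolist(),P[:,:2].round(4).tolist(),'sides',np.linalg.norm(P-np.roll(P,1,0),axis=1).round(4),'ctr',P.mean(0).round(4))
E_=[P[1]-P[0],P[2]-P[1]]; L=max(E_,key=np.linalg.norm); print('yaw',np.degrees(np.arctan2(L[1],L[0])))
# tray
c4=lambda pts,z:onz(s,np.array(pts,float)/4+[0,80],z)
rt=c4([[384,234],[350,222]],.021); 
l=c4([[213,110],[0,408]],.021); r=c4([[350,222],[113,533]],.021)
ang=lambda v:np.degrees(np.arctan2(v[1],v[0]))
print('left edge',ang(l[1]-l[0]),'right',ang(r[1]-r[0]),l.round(4).tolist(),r.round(4).tolist())
n=c4([[0,455],[113,533]],.021); print('nose',n.round(4).tolist(),ang(n[1]-n[0]))
pk=c4([[197,165],[88,315],[197,400],[312,252]],.021); print('pocket',pk.round(4).tolist(),pk.mean(0),np.linalg.norm(pk-np.roll(pk,1,0),axis=1))
pl=c4([[150,38],[382,235]],.04);print('plate inner top',pl.round(4).tolist(),ang(pl[1]-pl[0])-90,np.linalg.norm(pl[1]-pl[0]),pl.mean(0))
E
```

```text
jaws px [[350.0, 205.89999389648438], [373.1000061035156, 164.1999969482422], [395.6000061035156, 176.6999969482422], [372.5, 218.39999389648438]] [[0.4397, -0.1888], [0.4999, -0.2155], [0.4826, -0.2484], [0.4211, -0.2226]] sides [0.0387 0.0658 0.0372 0.0667] ctr [ 0.4608 -0.2188  0.026 ]
yaw -23.943758291734834
left edge 137.24607526510462 right 137.33205613838854 [[0.5728, 0.2127, 0.021], [0.4701, 0.3077, 0.021]] [[0.5359, 0.1717, 0.021], [0.4232, 0.2756, 0.021]]
nose [[0.4526, 0.3116, 0.021], [0.4232, 0.2756, 0.021]] -129.29620966877343
pocket [[0.5548, 0.2212, 0.021], [0.5037, 0.2687, 0.021], [0.4734, 0.2353, 0.021], [0.5257, 0.1862, 0.021]] [0.51441682 0.22785999 0.021     ] [0.04550941 0.06984433 0.04510742 0.07171931]
plate inner top [[0.5955, 0.2173, 0.04], [0.534, 0.1515, 0.04]] -223.06282643913488 0.08999168487295285 [0.56476653 0.18439298 0.04      ]
```

```bash
python3 - <<'E'
from h import *
go([.4608,-.2188,.13],66)
E
```

```text
yaw 66 d [-1.151  3.071  3.991] a [-1.4000e-02 -8.0000e-03 -1.9471e+01] rows>= 4.1 14.6
yaw 246 d [-1.151  3.071  3.991] a [-0.006  0.01   3.029] rows>= 4.1 2.3
now 1.75 [ 0.518  -0.0652  0.3297] tooly [ 0.004 -1.    -0.001] toolz [-0.0013  0.0011 -1.    ] q6 [-0.19 -0.08  1.25  0.    1.97  1.38] w 0.08495494677618338
```

{"name": "apply_moves", "arguments": {
  "deltas": [
    {"ax": 0,"ay": 0,"az": -1.3,"dx": -0.1,"dy": 0.3,"dz": 0.3,"jaw": 85},
    {"ax": 0,"ay": 0,"az": -2.6,"dx": -0.2,"dy": 0.6,"dz": 0.7,"jaw": 85},
    {"ax": 0,"ay": 0,"az": -3.9,"dx": -0.3,"dy": 0.9,"dz": 1.1,"jaw": 85},
    {"ax": 0,"ay": 0,"az": -5.2,"dx": -0.4,"dy": 1.2,"dz": 1.5,"jaw": 85},
    {"ax": 0,"ay": 0,"az": -6.5,"dx": -0.5,"dy": 1.5,"dz": 1.9,"jaw": 85},
    {"ax": 0,"ay": 0,"az": -7.8,"dx": -0.6,"dy": 1.8,"dz": 2.3,"jaw": 85},
    {"ax": 0,"ay": 0,"az": -9.1,"dx": -0.7,"dy": 2.1,"dz": 2.7,"jaw": 85},
    {"ax": 0,"ay": 0,"az": -10.4,"dx": -0.8,"dy": 2.4,"dz": 3.1,"jaw": 85},
    {"ax": 0,"ay": 0,"az": -11.7,"dx": -0.9,"dy": 2.7,"dz": 3.5,"jaw": 85},
    {"ax": 0,"ay": 0,"az": -13,"dx": -1.15,"dy": 3.07,"dz": 3.99,"jaw": 85},
    {"ax": 0,"ay": 0,"az": -14.3,"dx": -1.15,"dy": 3.07,"dz": 3.99,"jaw": 85},
    {"ax": 0,"ay": 0,"az": -15.6,"dx": -1.15,"dy": 3.07,"dz": 3.99,"jaw": 85}
  ]
}}

```text
time: 3.25
position: [0.4593, -0.2201, 0.1296]
eef_rot: [-0.001, 0.46, 0.888, -0.0]
ft_force: [0.1, -0.1, -0.2]
grip_width: 0.0851
```

```bash
python3 - <<'E'
from h import *
go([.4608,-.2188,.13],66)
E
```

```text
yaw 66 d [ 0.003  0.04  -0.009] a [-0.004 -0.018 -3.848] rows>= 0.0 2.9
yaw 246 d [ 0.003  0.04  -0.009] a [-2.4000e-02  5.0000e-03  1.8652e+01] rows>= 0.0 13.9
now 3.25 [ 0.4593 -0.2201  0.1296] tooly [ 0.817  0.577 -0.001] toolz [-0.0023  0.0012 -1.    ] q6 [-0.51 -0.14  1.67 -0.    1.62 -1.13] w 0.08507800534809883
```

{"name": "apply_moves", "arguments": {
  "deltas": [
    {"ax": 0,"ay": 0,"az": -1.3,"dx": 0,"dy": 0.04,"dz": 0,"jaw": 85},
    {"ax": 0,"ay": 0,"az": -2.6,"dx": 0,"dy": 0.04,"dz": 0,"jaw": 85},
    {"ax": 0,"ay": 0,"az": -3.85,"dx": 0,"dy": 0.04,"dz": 0,"jaw": 85},
    {"ax": 0,"ay": 0,"az": -3.85,"dx": 0,"dy": 0.04,"dz": 0,"jaw": 85}
  ]
}}

```text
time: 3.75
position: [0.4599, -0.2199, 0.1295]
eef_rot: [-0.001, 0.209, 0.978, 0.0]
ft_force: [-0.2, -0.1, 0.0]
grip_width: 0.0849
```

```bash
python3 - <<'E'
from h import *
s=snap('wrist','w3'); g=cv2.cvtColor(s['color'],cv2.COLOR_RGB2GRAY)
u=proj(s,[.4608,-.2188,.026])[0]; print('expect',u)
x0,y0=np.int32(u)
print('profile row',g[y0,x0-100:x0+100:4]); print('profile col',g[max(0,y0-130):y0+130:4,x0+12])
go([.4608,-.2188,.13],66)
E
```

```text
expect [262.18898048 193.99391453]
profile row [113 113 114 116 117 119 117 118 118 118 117 115  19  16  15  17  13  16
  19  42  54  58  56  56  61  34  56  43  51  55  58  45  21  14  13   8
  12  12  12  94  94 166 186 188 188 187 188 188 188 188]
profile col [121 120 120 119 119 121 119 122 122 121 121 117 112 113 109  13  15  16
  18  16  13  33  28  50  50  50  53  54  58  54  54  52  53  50  50  46
  48  42  38  44  41  41  22  10  15  11  10  12  22  92 169 168 165 168
 167 166 166 168 168 186 186 188 186 186 185]
yaw 66 d [-0.005  0.024 -0.009] a [-0.001 -0.018 -0.036] rows>= 0.0 0.0
yaw 246 d [-0.005  0.024 -0.009] a [-2.8000e-02  1.0000e-03  2.2464e+01] rows>= 0.0 16.8
now 3.8 [ 0.4601 -0.2198  0.1296] tooly [ 0.411  0.912 -0.   ] toolz [-2.4e-03  9.0e-04 -1.0e+00] q6 [-0.51 -0.14  1.66 -0.    1.62 -1.66] w 0.08507769462123557
```

View pics/w3.png

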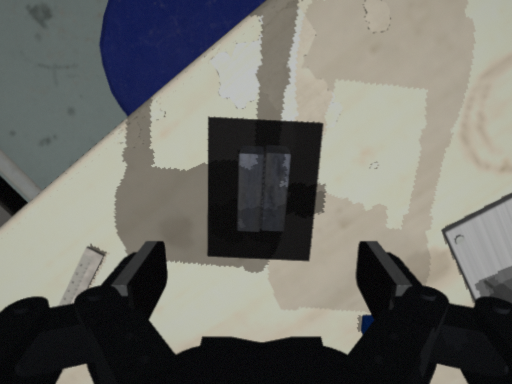

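The jaws are centred at about (264,192) with the top at x 238–290, y 153–232, between the open fingers and slightly off-axis.

```bash
python3 - <<'E'
from h import *
s=load('w3'); g=cv2.cvtColor(s['color'],cv2.COLOR_RGB2GRAY)
L=[];Rr=[];Cc=[]
for y in range(158,230,2):
    row=g[y].astype(int); xs=[x for x in range(225,305) if row[x]>30]
    L.append((xs[0],y)); Rr.append((xs[-1]+1,y)); 
fit=lambda a:np.polyfit([p[1] for p in a],[p[0] for p in a],1)
l,r=fit(L),fit(Rr); f=lambda c,y:np.polyval(c,y)
for (yt,zt,yb,zb) in((153,.030,232,.022),):
    P=[onz(s,[[f(l,y),y],[f(r,y),y]],z) for y,z in((yt,zt),(yb,zb))]
    A,B=P[0].mean(0),P[1].mean(0); d=A-B
    print([np.linalg.norm(p[0]-p[1]).round(4) for p in P],'len',np.linalg.norm(d),'ctr',((A+B)/2).round(4),'yaw',np.degrees(np.arctan2(d[1],d[0])))
c=((A+B)/2); go([c[0],c[1],.025],np.degrees(np.arctan2(d[1],d[0]))-90)
E
```

```text
[np.float64(0.038), np.float64(0.0362)] len 0.06458068243405893 ctr [ 0.4613 -0.2187  0.026 ] yaw 153.00332815449232
yaw 63.00332815449232 d [-0.019  0.031  2.091] a [-0.001 -0.018  0.339] rows>= 1.7 0.3
yaw 243.00332815449232 d [-0.019  0.031  2.091] a [ 2.8000e-02 -2.0000e-03 -2.2161e+01] rows>= 1.7 16.6
now 3.8 [ 0.4601 -0.2198  0.1296] tooly [ 0.411  0.912 -0.   ] toolz [-2.4e-03  9.0e-04 -1.0e+00] q6 [-0.51 -0.14  1.66 -0.    1.62 -1.66] w 0.08507769462123557
```

{"name": "apply_moves", "arguments": {
  "deltas": [
    {"ax": 0,"ay": 0,"az": 0.34,"dx": -0.02,"dy": 0.03,"dz": 0.8,"jaw": 70},
    {"ax": 0,"ay": 0,"az": 0.34,"dx": -0.02,"dy": 0.03,"dz": 1.5,"jaw": 60},
    {"ax": 0,"ay": 0,"az": 0.34,"dx": -0.02,"dy": 0.03,"dz": 2.0,"jaw": 60},
    {"ax": 0,"ay": 0,"az": 0.34,"dx": -0.02,"dy": 0.03,"dz": 2.09,"jaw": 50},
    {"ax": 0,"ay": 0,"az": 0.34,"dx": -0.02,"dy": 0.03,"dz": 2.09,"jaw": 44},
    {"ax": 0,"ay": 0,"az": 0.34,"dx": -0.02,"dy": 0.03,"dz": 2.09,"jaw": 40},
    {"ax": 0,"ay": 0,"az": 0.34,"dx": -0.02,"dy": 0.03,"dz": 2.09,"jaw": 34},
    {"ax": 0,"ay": 0,"az": 0.34,"dx": -0.02,"dy": 0.03,"dz": 2.09,"jaw": 30},
    {"ax": 0,"ay": 0,"az": 0.34,"dx": -0.02,"dy": 0.03,"dz": 2.09,"jaw": 30},
    {"ax": 0,"ay": 0,"az": 0.34,"dx": -0.02,"dy": 0.03,"dz": 2.09,"jaw": 30}
  ],
  "newtons": 60
}}

```text
time: 5.05
position: [0.4622, -0.2194, 0.0271]
eef_rot: [0.0, 0.234, 0.972, -0.0]
ft_force: [-1.1, -1.1, 5.1]
grip_width: 0.0343
```

```bash
python3 - <<'E'
from h import *
go([.5155,.228,.13],47.3); print(ctrl.state()['ft_force'])
E
```

```text
yaw 47.3 d [ 3.116  8.454 -2.066] a [-0.005  0.005  1.959] rows>= 7.4 1.5
yaw 227.3 d [ 3.116  8.454 -2.066] a [-7.0000e-03 -7.0000e-03 -2.0541e+01] rows>= 7.4 15.4
now 5.05 [ 0.4622 -0.2194  0.0271] tooly [ 0.454  0.891 -0.001] toolz [ 1.e-04 -1.e-03 -1.e+00] q6 [-0.51 -0.08  1.79 -0.    1.43 -1.61] w 0.03433853070327721
[-1.05571842 -1.05467463  5.1151453 ]
```

{"name": "apply_moves", "arguments": {
  "deltas": [
    {"ax": 0,"ay": 0,"az": 0,"dx": 0,"dy": 0,"dz": -0.1,"jaw": 30},
    {"ax": 0,"ay": 0,"az": 0,"dx": 0,"dy": 0,"dz": -0.4,"jaw": 30},
    {"ax": 0,"ay": 0,"az": 0,"dx": 0,"dy": 0,"dz": -0.9,"jaw": 30},
    {"ax": 0,"ay": 0,"az": 0,"dx": 0,"dy": 0,"dz": -1.5,"jaw": 30},
    {"ax": 0,"ay": 0,"az": 0,"dx": 0,"dy": 0,"dz": -1.8,"jaw": 30},
    {"ax": 0,"ay": 0,"az": 0,"dx": 0,"dy": 0,"dz": -1.8,"jaw": 30}
  ]
}}

```text
time: 5.8
position: [0.4629, -0.2196, 0.1186]
eef_rot: [0.002, 0.234, 0.972, -0.001]
ft_force: [0.1, -0.5, -3.2]
grip_width: 0.0341
```

```bash
python3 - <<'E'
from h import *
w=snap('wrist','w4'); d=snap('side','d4'); go([.5155,.228,.12],47.3); st=ctrl.state(); print(st['ft_force'])
p=st['position'];u=np.int32(proj(w,p)[0]); v=np.int32(proj(d,p)[0]); print(u,v)
a=cv2.resize(cv2.imread('pics/w4.png')[100:350,120:400],(448,400)); v=np.clip(v,35,400)
b=cv2.resize(cv2.imread('pics/d4.png')[v[1]-50:v[1]+50,v[0]-35:v[0]+35],(280,400),interpolation=3)
cv2.imwrite('pics/c4.png',np.hstack([a,b]))
E
```

```text
yaw 47.3 d [ 3.107  8.453 -0.081] a [-0.006 -0.005  1.959] rows>= 7.2 1.5
yaw 227.3 d [ 3.107  8.453 -0.081] a [ 8.0000e-03 -8.0000e-03 -2.0541e+01] rows>= 7.2 15.4
now 5.9 [ 0.4618 -0.2191  0.1161] tooly [ 0.454  0.891 -0.001] toolz [-1.1e-03 -2.0e-04 -1.0e+00] q6 [-0.51 -0.14  1.68 -0.    1.6  -1.61] w 0.03447598098721331
[-0.95531841  0.32000424 -2.33266283]
[259 256] [248 207]
```

View pics/c4.png

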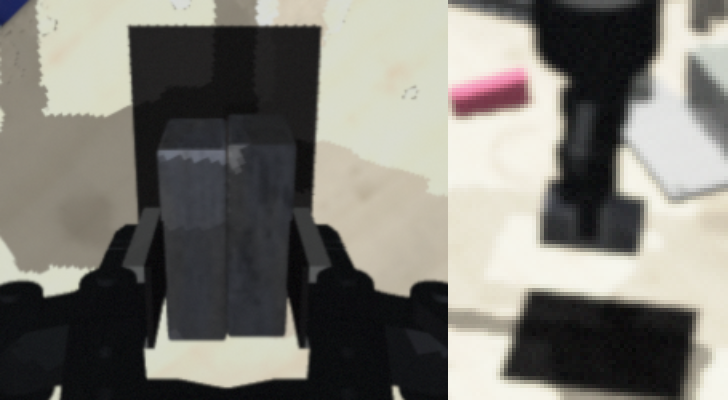

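Both jaws are held together face to face and level, with about 1.5 mm of lengthwise offset. Next, hover near the tray and refine its pose.

```bash
python3 - <<'E'
from h import *
go([.5525,.194,.20],47.3)
E
```

```text
yaw 47.3 d [ 2.14   8.182 -1.682] a [-0.006 -0.005  1.959] rows>= 6.9 1.5
yaw 227.3 d [ 2.14   8.182 -1.682] a [ 8.0000e-03 -8.0000e-03 -2.0541e+01] rows>= 6.9 15.4
now 5.9 [ 0.4618 -0.2191  0.1161] tooly [ 0.454  0.891 -0.001] toolz [-1.1e-03 -2.0e-04 -1.0e+00] q6 [-0.51 -0.14  1.68 -0.    1.6  -1.61] w 0.03447598098721331
```

{"name": "apply_moves", "arguments": {
  "deltas": [
    {"ax": 0,"ay": 0,"az": 0,"dx": 0,"dy": 0.3,"dz": -0.6,"jaw": 30},
    {"ax": 0,"ay": 0,"az": 0.2,"dx": 0.3,"dy": 1.0,"dz": -1.2,"jaw": 30},
    {"ax": 0,"ay": 0,"az": 0.5,"dx": 0.5,"dy": 2.0,"dz": -1.68,"jaw": 30},
    {"ax": 0,"ay": 0,"az": 0.7,"dx": 0.8,"dy": 3.0,"dz": -1.68,"jaw": 30},
    {"ax": 0,"ay": 0,"az": 1.0,"dx": 1.0,"dy": 4.0,"dz": -1.68,"jaw": 30},
    {"ax": 0,"ay": 0,"az": 1.2,"dx": 1.3,"dy": 5.0,"dz": -1.68,"jaw": 30},
    {"ax": 0,"ay": 0,"az": 1.5,"dx": 1.6,"dy": 6.0,"dz": -1.68,"jaw": 30},
    {"ax": 0,"ay": 0,"az": 1.7,"dx": 1.8,"dy": 7.0,"dz": -1.68,"jaw": 30},
    {"ax": 0,"ay": 0,"az": 1.96,"dx": 2.0,"dy": 7.8,"dz": -1.68,"jaw": 30},
    {"ax": 0,"ay": 0,"az": 1.96,"dx": 2.14,"dy": 8.18,"dz": -1.68,"jaw": 30},
    {"ax": 0,"ay": 0,"az": 1.96,"dx": 2.14,"dy": 8.18,"dz": -1.68,"jaw": 30}
  ]
}}

```text
time: 7.28
position: [0.5519, 0.1946, 0.1982]
eef_rot: [-0.002, 0.363, 0.932, -0.001]
ft_force: [-0.9, 0.1, -2.9]
grip_width: 0.0345
```

```bash
python3 - <<'E'
from h import *
snap('wrist','w5'); go([.5155,.228,.12],47.3); print(ctrl.state()['ft_force'])
cv2.imwrite('pics/w5b.png',cv2.resize(cv2.imread('pics/w5.png'),(800,600),interpolation=3))
E
```

```text
yaw 47.3 d [1.003 0.016 1.575] a [-0.023 -0.009  0.006] rows>= 1.5 0.0
yaw 227.3 d [1.003 0.016 1.575] a [ 1.4000e-02 -3.6000e-02 -2.2494e+01] rows>= 1.5 16.8
now 7.325 [0.5521 0.1936 0.1987] tooly [ 0.678  0.736 -0.003] toolz [-0.0031 -0.0015 -1.    ] q6 [ 0.28  0.05  1.36 -0.    1.74 -0.55] w 0.0343299453059148
[ 0.52673382 -1.18548744 -2.89382475]
```

View pics/w5b.png

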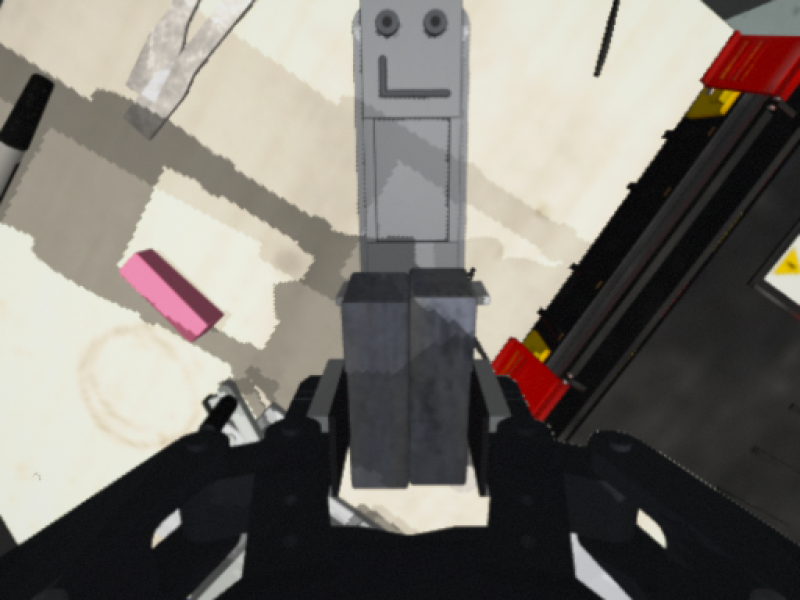

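The pocket outline is at (374,119), (451,119), (449,241), (374,241), with the tray axis nearly vertical in the image.

```bash
python3 - <<'E'
from h import *
s=load('w5')
P=onz(s,np.array([[374.5,119],[451,119],[449,241],[374.5,241]])/1.5625,.021); c=P.mean(0)
d=P[:2].mean(0)-P[2:].mean(0); y=np.degrees(np.arctan2(d[1],d[0]))
print(P.round(4).tolist(),c,np.linalg.norm(P-np.roll(P,1,0),axis=1).round(4),y)
b=onz(s,np.array([[361,110],[464,110],[361,265],[464,265]])/1.5625,.021); print(b.round(4).tolist(),np.linalg.norm(b[0]-b[1]),(b[2:].mean(0)-b[:2].mean(0)))
# jaws in hand: rear/front ends relative to tool
j=onz(s,np.array([[344,300],[477,300],[352,487],[467,485]])/1.5625,.1987-.025+.024); T=rot(ctrl.state()['eef_rot'])
print('jaws in tool mm',((j-ctrl.state()['position'])@T*1000).round(1).tolist())
go([c[0],c[1],.05],y-90)
E
```

```text
[[0.4744, 0.2396, 0.021], [0.5041, 0.2718, 0.021], [0.5563, 0.2244, 0.021], [0.5256, 0.191, 0.021]] [0.51510039 0.23170027 0.021     ] [0.0706 0.0438 0.0706 0.0454] 137.099732234815
[[0.4657, 0.2373, 0.021], [0.5054, 0.2805, 0.021], [0.5308, 0.1745, 0.021], [0.5738, 0.2214, 0.021]] 0.058701513787414006 [ 6.67547176e-02 -6.09841651e-02  2.77555756e-17]
jaws in tool mm [[32.7, -15.7, 1.1], [32.8, 19.5, 1.0], [-25.4, -15.3, 1.0], [-24.5, 18.9, 0.9]]
yaw 47.09973223481501 d [1.057 0.07  2.975] a [-0.023 -0.009  0.031] rows>= 2.5 0.0
yaw 227.099732234815 d [1.057 0.07  2.975] a [ 1.4000e-02 -3.6000e-02 -2.2469e+01] rows>= 2.5 16.8
now 7.325 [0.5521 0.1936 0.1987] tooly [ 0.678  0.736 -0.003] toolz [-0.0031 -0.0015 -1.    ] q6 [ 0.28  0.05  1.36 -0.    1.74 -0.55] w 0.0343299453059148
```

{"name": "apply_moves", "arguments": {
  "deltas": [
    {"ax": 0,"ay": 0,"az": 0,"dx": 0.4,"dy": 0.01,"dz": 0.5,"jaw": 30},
    {"ax": 0,"ay": 0,"az": 0,"dx": 0.8,"dy": 0.026,"dz": 1.3,"jaw": 30},
    {"ax": 0,"ay": 0,"az": 0,"dx": 0.99,"dy": 0.026,"dz": 2.2,"jaw": 30},
    {"ax": 0,"ay": 0,"az": 0.03,"dx": 0.99,"dy": 0.026,"dz": 2.7,"jaw": 30},
    {"ax": -0.02,"ay": -0.01,"az": 0.03,"dx": 0.99,"dy": 0.026,"dz": 2.9,"jaw": 30},
    {"ax": -0.02,"ay": -0.01,"az": 0.03,"dx": 0.99,"dy": 0.026,"dz": 2.95,"jaw": 30},
    {"ax": -0.02,"ay": -0.01,"az": 0.03,"dx": 0.99,"dy": 0.026,"dz": 2.95,"jaw": 30}
  ]
}}

```text
time: 8.2
position: [0.517, 0.2276, 0.0527]
eef_rot: [0.001, 0.366, 0.931, 0.0]
ft_force: [-0.2, 0.2, -2.3]
grip_width: 0.0344
```

```bash
python3 - <<'E'
from h import *
st=ctrl.state();print(st['position'],st['ft_force'])
w=snap('wrist','w6'); d=snap('scene','d6');e=snap('side','e6')
p=st['position']; v=np.int32(proj(d,p)[0]);u=np.int32(proj(e,p)[0]);print(v,u)
a=cv2.imread('pics/w6.png')[20:340,90:420]
b=cv2.resize(cv2.imread('pics/d6.png')[v[1]-40:v[1]+40,v[0]-45:v[0]+45],(360,320),interpolation=3)
cv2.imwrite('pics/c6.png',np.hstack([cv2.resize(a,(413,400)),cv2.resize(b,(380,400))]))
E
```

```text
[0.51700755 0.22755176 0.05273957] [-0.23309524  0.24829616 -2.33265566]
[320 133] [226 143]
```

View pics/c6.png

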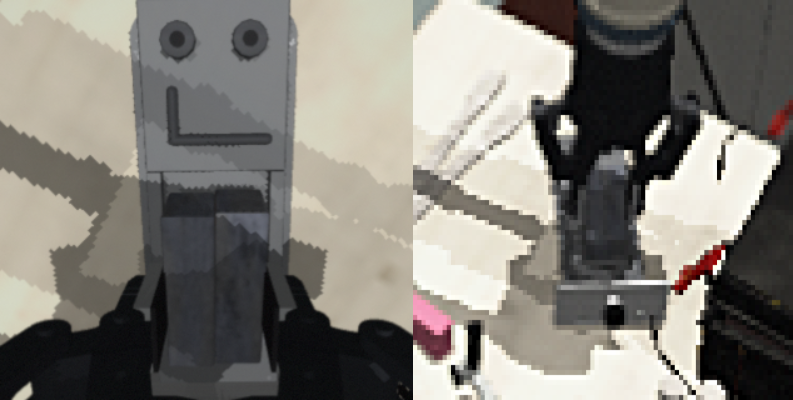

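Jaws are laterally centred over the pocket (jaw edges 163–268 against pocket lines 162–271). Checking the lengthwise gap numerically.

```bash
python3 - <<'E'
from h import *
s=load('w6'); st=ctrl.state(); T=rot(st['eef_rot']); k=1.2515
f=lambda u,v,z:((onz(s,[[90+u/k,20+v/k]],z)-st['position'])@T*1000).round(1)[0][:2]
zb=st['position'][2]-.025
print('pocket front',f(216,170,.021),'pocket sides',f(162,185,.021),f(271,185,.021))
print('jaw front bottom',f(190,193,zb),f(240,188,zb),'top front',f(190,215,zb+.028),f(240,211,zb+.028),'rear top',f(190,361,zb+.02),f(235,361,zb+.02), 'top sides front',f(163,213,zb+.028),f(268,213,zb+.028))
E
```

```text
pocket front [41.1  1.1] pocket sides [ 35.  -20.6] [35.  23.3]
jaw front bottom [33.3 -9. ] [35.3 10.4] top front [32.7 -7.3] [34.1  8.7] rear top [-28.1  -8.9] [-28.1   8.4] top sides front [ 33.4 -16. ] [33.4 17.7]
```

{"name": "apply_moves", "arguments": {
  "deltas": [
    {"ax": 0,"ay": 0,"az": 0,"dx": 0.04,"dy": 0.01,"dz": 0.06,"jaw": 30},
    {"ax": 0,"ay": 0,"az": 0,"dx": 0.04,"dy": 0.01,"dz": 0.13,"jaw": 30},
    {"ax": 0,"ay": 0,"az": 0,"dx": 0.04,"dy": 0.01,"dz": 0.2,"jaw": 30},
    {"ax": 0,"ay": 0,"az": 0,"dx": 0.04,"dy": 0.01,"dz": 0.24,"jaw": 30},
    {"ax": 0,"ay": 0,"az": 0,"dx": 0.04,"dy": 0.01,"dz": 0.24,"jaw": 30}
  ]
}}

```text
time: 8.98
position: [0.5156, 0.2296, 0.0403]
eef_rot: [0.001, 0.366, 0.931, 0.0]
ft_force: [0.5, -0.4, -2.4]
grip_width: 0.034
```

{"name": "apply_moves", "arguments": {
  "deltas": [
    {"ax": 0,"ay": 0,"az": 0,"dx": 0,"dy": 0,"dz": 0.02,"jaw": 30},
    {"ax": 0,"ay": 0,"az": 0,"dx": 0,"dy": 0,"dz": 0.04,"jaw": 30},
    {"ax": 0,"ay": 0,"az": 0,"dx": 0,"dy": 0,"dz": 0.04,"jaw": 30}
  ]
}}

```text
time: 9.35
position: [0.5158, 0.2296, 0.0392]
eef_rot: [0.001, 0.366, 0.931, 0.0]
ft_force: [-3.1, -1.4, 4.0]
grip_width: 0.0343
```

{"name": "apply_moves", "arguments": {
  "deltas": [
    {"ax": 0,"ay": 0,"az": 0,"dx": 0,"dy": 0,"dz": 0,"jaw": 37},
    {"ax": 0,"ay": 0,"az": 0,"dx": 0,"dy": 0,"dz": 0,"jaw": 39},
    {"ax": 0,"ay": 0,"az": 0,"dx": 0,"dy": 0,"dz": -0.02,"jaw": 45},
    {"ax": 0,"ay": 0,"az": 0,"dx": 0,"dy": 0,"dz": -0.05,"jaw": 60},
    {"ax": 0,"ay": 0,"az": 0,"dx": 0,"dy": 0,"dz": -0.1,"jaw": 75},
    {"ax": 0,"ay": 0,"az": 0,"dx": 0,"dy": 0,"dz": -0.6,"jaw": 85},
    {"ax": 0,"ay": 0,"az": 0,"dx": 0,"dy": 0,"dz": -1.2,"jaw": 85},
    {"ax": 0,"ay": 0,"az": 0,"dx": 0,"dy": 0,"dz": -1.4,"jaw": 85},
    {"ax": 0,"ay": 0,"az": 0,"dx": 0,"dy": 0,"dz": -1.4,"jaw": 85}
  ]
}}

```text
time: 10.48
position: [0.516, 0.2297, 0.1097]
eef_rot: [0.001, 0.366, 0.931, 0.001]
ft_force: [-0.5, -0.6, -0.2]
grip_width: 0.0852
```

```bash
python3 - <<'E'
from h import *
snap('wrist','w7'); go([.5157,.2296,.017],47.2); print(ctrl.state()['ft_force'])
E
```

```text
yaw 47.2 d [-1.000e-03  3.000e-03  1.829e+00] a [ 0.006  0.008 -0.012] rows>= 1.5 0.0
yaw 227.2 d [-1.000e-03  3.000e-03  1.829e+00] a [ 1.2000e-02 -1.0000e-02  2.2488e+01] rows>= 1.5 16.8
now 10.525 [0.5154 0.2295 0.1085] tooly [0.681 0.733 0.001] toolz [ 1.4e-03 -1.0e-04 -1.0e+00] q6 [ 0.36  0.01  1.56 -0.    1.57 -0.46] w 0.08494864469062836
[-0.99334975  0.06560523 -0.22649738]
```

View pics/w7.png

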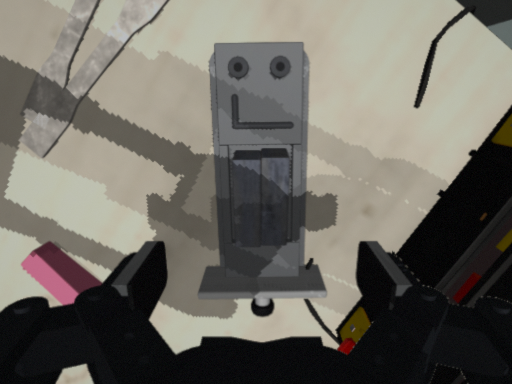

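Both jaws stand face to face in the pocket (jaws x 232–292, y 150–246), with the tray symmetric between the fingers. Grasping the tray by its sides.

{"name": "apply_moves", "arguments": {
  "deltas": [
    {"ax": 0,"ay": 0,"az": 0,"dx": 0,"dy": 0,"dz": 0.8,"jaw": 85},
    {"ax": 0,"ay": 0,"az": 0,"dx": 0,"dy": 0,"dz": 1.5,"jaw": 85},
    {"ax": 0,"ay": 0,"az": 0,"dx": 0,"dy": 0,"dz": 1.8,"jaw": 85},
    {"ax": 0,"ay": 0,"az": 0,"dx": 0,"dy": 0,"dz": 1.81,"jaw": 70},
    {"ax": 0,"ay": 0,"az": 0,"dx": 0,"dy": 0,"dz": 1.81,"jaw": 64},
    {"ax": 0,"ay": 0,"az": 0,"dx": 0,"dy": 0,"dz": 1.81,"jaw": 60},
    {"ax": 0,"ay": 0,"az": 0,"dx": 0,"dy": 0,"dz": 1.81,"jaw": 55},
    {"ax": 0,"ay": 0,"az": 0,"dx": 0,"dy": 0,"dz": 1.81,"jaw": 50},
    {"ax": 0,"ay": 0,"az": 0,"dx": 0,"dy": 0,"dz": 1.81,"jaw": 50},
    {"ax": 0,"ay": 0,"az": 0,"dx": 0,"dy": 0,"dz": 1.81,"jaw": 50}
  ],
  "newtons": 80
}}

```text
time: 11.78
position: [0.5165, 0.2298, 0.0203]
eef_rot: [0.002, 0.366, 0.931, 0.001]
ft_force: [-2.1, -0.3, 7.4]
grip_width: 0.0537
```

```bash
python3 - <<'E'
from h import *
print(ctrl.state()['ft_force'])
go([.44,-.04,.13],276-360)
E
```

```text
[-2.065068   -0.34269121  7.43804806]
yaw -84 d [-2.558 -4.987 -2.205] a [ 0.033 -0.019 16.388] rows>= 4.8 12.3
yaw 96 d [-2.558 -4.987 -2.205] a [ 0.016  0.027 -6.112] rows>= 4.8 4.6
now 11.775 [0.5165 0.2298 0.0203] tooly [0.681 0.733 0.003] toolz [ 4.1e-03  9.0e-04 -1.0e+00] q6 [ 0.36  0.07  1.66 -0.    1.41 -0.46] w 0.053651515407459494
```

{"name": "apply_moves", "arguments": {
  "deltas": [
    {"ax": 0,"ay": 0,"az": 0,"dx": 0,"dy": 0,"dz": -0.15,"jaw": 50},
    {"ax": 0,"ay": 0,"az": 0,"dx": 0,"dy": 0,"dz": -0.5,"jaw": 50},
    {"ax": 0,"ay": 0,"az": 0,"dx": 0,"dy": 0,"dz": -1.0,"jaw": 50},
    {"ax": 0,"ay": 0,"az": 0,"dx": -0.1,"dy": -0.2,"dz": -1.6,"jaw": 50},
    {"ax": 0,"ay": 0,"az": 0,"dx": -0.3,"dy": -0.6,"dz": -2.0,"jaw": 50},
    {"ax": 0,"ay": 0,"az": 0.2,"dx": -0.6,"dy": -1.1,"dz": -2.2,"jaw": 50},
    {"ax": 0,"ay": 0,"az": 0.6,"dx": -0.9,"dy": -1.7,"dz": -2.2,"jaw": 50},
    {"ax": 0,"ay": 0,"az": 1.2,"dx": -1.2,"dy": -2.4,"dz": -2.2,"jaw": 50},
    {"ax": 0,"ay": 0,"az": 2.0,"dx": -1.6,"dy": -3.1,"dz": -2.2,"jaw": 50},
    {"ax": 0,"ay": 0,"az": 3.0,"dx": -1.9,"dy": -3.7,"dz": -2.2,"jaw": 50},
    {"ax": 0,"ay": 0,"az": 4.0,"dx": -2.2,"dy": -4.3,"dz": -2.2,"jaw": 50},
    {"ax": 0,"ay": 0,"az": 5.0,"dx": -2.4,"dy": -4.7,"dz": -2.2,"jaw": 50}
  ]
}}

```text
time: 13.28
position: [0.4434, -0.0254, 0.1305]
eef_rot: [0.002, 0.664, 0.748, 0.002]
ft_force: [-0.1, 0.6, -5.0]
grip_width: 0.054
```

```bash
python3 - <<'E'
from h import *
print(ctrl.state()['ft_force'],ctrl.state()['moment'])
go([.44,-.04,.13],276-360)
E
```

```text
[-0.11256079  0.64050288 -5.02205356] [-0.002177   -0.01363884 -0.01863216]
yaw -84 d [-0.282 -0.102  0.009] a [ 0.026 -0.026 11.347] rows>= 0.2 8.5
yaw 96 d [-0.282 -0.102  0.009] a [  0.026   0.026 -11.153] rows>= 0.2 8.3
now 13.275 [ 0.4434 -0.0254  0.1305] tooly [0.993 0.118 0.005] toolz [ 4.6e-03  5.0e-04 -1.0e+00] q6 [-0.13 -0.34  1.83  0.    1.65 -0.25] w 0.05398617286064282
```

{"name": "apply_moves", "arguments": {
  "deltas": [
    {"ax": 0,"ay": 0,"az": 1.0,"dx": -0.1,"dy": -0.05,"dz": 0,"jaw": 50},
    {"ax": 0,"ay": 0,"az": 2.0,"dx": -0.2,"dy": -0.1,"dz": 0,"jaw": 50},
    {"ax": 0,"ay": 0,"az": 3.0,"dx": -0.28,"dy": -0.1,"dz": 0,"jaw": 50},
    {"ax": 0,"ay": 0,"az": 4.0,"dx": -0.28,"dy": -0.1,"dz": 0,"jaw": 50},
    {"ax": 0,"ay": 0,"az": 5.0,"dx": -0.28,"dy": -0.1,"dz": 0,"jaw": 50},
    {"ax": 0,"ay": 0,"az": 6.0,"dx": -0.28,"dy": -0.1,"dz": 0,"jaw": 50},
    {"ax": 0,"ay": 0,"az": 7.0,"dx": -0.28,"dy": -0.1,"dz": 0,"jaw": 50},
    {"ax": 0,"ay": 0,"az": 8.0,"dx": -0.28,"dy": -0.1,"dz": 0,"jaw": 50},
    {"ax": 0,"ay": 0,"az": 9.0,"dx": -0.28,"dy": -0.1,"dz": 0,"jaw": 50},
    {"ax": 0,"ay": 0,"az": 10.0,"dx": -0.28,"dy": -0.1,"dz": 0,"jaw": 50},
    {"ax": 0,"ay": 0,"az": 10.8,"dx": -0.28,"dy": -0.1,"dz": 0,"jaw": 50},
    {"ax": 0.02,"ay": -0.02,"az": 11.3,"dx": -0.28,"dy": -0.1,"dz": 0,"jaw": 50}
  ]
}}

```text
time: 14.78
position: [0.4398, -0.0398, 0.1311]
eef_rot: [-0.0, 0.999, 0.054, 0.001]
ft_force: [0.0, -0.8, -4.6]
grip_width: 0.0542
```

```bash
python3 - <<'E'
from h import *
s=snap('wrist','w8'); st=ctrl.state();print(st['ft_force'])
go([.45,-.045,.12],276-360)
# project expected magazine/tray features
M=np.array([.6115,-.0305]);c,q=np.cos(np.radians(6)),np.sin(np.radians(6))
W=lambda x,y,z:[M[0]+c*x-q*y,M[1]+q*x+c*y,z]
print('apron corners',proj(s,[W(-60,58,8) if 0 else W(-.06,.058,.008),W(-.06,-.058,.008),W(0,.046,.064),W(0,-.046,.064)]).round(1).tolist())
cv2.imwrite('pics/w8b.png',cv2.resize(cv2.imread('pics/w8.png'),(800,600),interpolation=3))
E
```

```text
[ 0.66964544 -0.12128196 -5.52154073]
yaw -84 d [0.19  0.124 0.221] a [-0.    -0.007  0.011] rows>= 0.3 0.0
yaw 96 d [0.19  0.124 0.221] a [ 1.1000e-02 -0.0000e+00 -2.2489e+01] rows>= 0.3 16.8
now 14.825 [ 0.4399 -0.0398  0.131 ] tooly [ 0.106 -0.994 -0.   ] toolz [ 1.e-03  1.e-04 -1.e+00] q6 [-0.17 -0.34  1.83  0.    1.65  1.3 ] w 0.054017073923168374
apron corners [[193.6, 35.7], [355.8, 36.6], [189.8, -111.4], [371.8, -109.9]]
```

```bash
cat > edge.py <<'E'
from h import *
M=np.array([.6115,-.0305]);c,q=np.cos(np.radians(6)),np.sin(np.radians(6))
W=lambda x,y,z:[M[0]+c*x-q*y,M[1]+q*x+c*y,z]
inv=lambda P:np.c_[(P[:,:2]-M)@[c,q],(P[:,:2]-M)@[-q,c]]
def edge(s,name,a,b,w=7):
    g=cv2.GaussianBlur(cv2.cvtColor(s['color'],cv2.COLOR_RGB2GRAY),(3,3),0).astype(np.float32)
    A,B=proj(s,[W(*a),W(*b)]); n=np.array([-(B-A)[1],(B-A)[0]]);n/=np.linalg.norm(n)
    pts=[];t=np.arange(-w,w+.01,.25)
    for f in np.linspace(.08,.92,30):
        p=A+f*(B-A)+t[:,None]*n
        if p.min()<2 or p[:,0].max()>509 or p[:,1].max()>381: continue
        v=cv2.remap(g,p[:,0].astype(np.float32)[None],p[:,1].astype(np.float32)[None],1)[0]
        d=np.abs(v[4:]-v[:-4]);i=d.argmax()
        if d[i]>12: pts.append(p[i+2])
    if len(pts)<6: print(name,'few',len(pts));return
    X=inv(onz(s,np.array(pts),a[2])); ax=0 if abs(a[0]-b[0])<1e-6 else 1   # constant coordinate
    o=X[:,1-ax];v=X[:,ax];k=np.ones(len(v),bool)
    for _ in range(6):
        co=np.polyfit(o[k],v[k],1);r=np.abs(v-np.polyval(co,o));k=r<max(.0008,1.5*np.median(r))
    sl=np.degrees(np.arctan(co[0]))*(1 if ax==1 else -1)
    print(name,'nominal %.1f meas at mid %.2f mm, slope %.2f deg, n %d/%d'%(a[ax]*1e3,np.polyval(co,(a[1-ax]+b[1-ax])/2)*1e3,sl,k.sum(),len(k)))
E
python3 - <<'E'
from edge import *
for n in('w2','scene0','side0','w5','w3'):
    s=load(n);print(n)
    edge(s,'apron front',(-.06,-.058,.008),(-.06,.035,.008)); edge(s,'apron right',(-.06,-.058,.008),(-.005,-.058,.008))
    edge(s,'cover front',(0,-.046,.064),(0,.046,.064)); edge(s,'cover left',(0.01,.046,.064),(.16,.046,.064)); edge(s,'cover right',(0.01,-.046,.064),(.16,-.046,.064))
E
```

```text
w2
apron front few 2
apron right nominal -58.0 meas at mid -58.76 mm, slope -0.41 deg, n 9/14
cover front nominal 0.0 meas at mid -2.37 mm, slope 0.91 deg, n 21/30
cover left nominal 46.0 meas at mid 53.25 mm, slope 13.60 deg, n 5/7
cover right nominal -46.0 meas at mid -41.87 mm, slope 7.96 deg, n 8/11
scene0
apron front nominal -60.0 meas at mid -33.88 mm, slope -6.86 deg, n 7/9
apron right nominal -58.0 meas at mid -41.74 mm, slope 53.26 deg, n 18/25
cover front nominal 0.0 meas at mid 8.24 mm, slope 17.02 deg, n 8/12
cover left nominal 46.0 meas at mid 47.29 mm, slope 8.87 deg, n 17/29
cover right nominal -46.0 meas at mid -41.37 mm, slope -6.39 deg, n 21/30
side0
apron front nominal -60.0 meas at mid -63.99 mm, slope 0.29 deg, n 26/30
apron right nominal -58.0 meas at mid -69.72 mm, slope -1.21 deg, n 21/30
cover front nominal 0.0 meas at mid 0.82 mm, slope 0.82 deg, n 19/30
cover left nominal 46.0 meas at mid 65.46 mm, slope -7.17 deg, n 13/23
cover right nominal -46.0 meas at mid -48.35 mm, slope 0.80 deg, n 24/30
w5
apron front few 0
apron right nominal -58.0 meas at mid -63.51 mm, slope 2.19 deg, n 7/8
cover front nominal 0.0 meas at mid 1.18 mm, slope 0.09 deg, n 12/20
cover left few 0
cover right few 0
w3
apron front nominal -60.0 meas at mid -63.92 mm, slope 0.93 deg, n 18/18
apron right nominal -58.0 meas at mid -60.67 mm, slope 0.65 deg, n 23/30
cover front few 0
cover left few 0
cover right few 0
```

```bash
python3 - <<'E'
from h import *
go([.487,-.044,.045],276.4-360)
E
```

```text
yaw -83.60000000000002 d [0.927 0.183 1.722] a [-0.    -0.007 -0.039] rows>= 1.6 0.0
yaw 96.39999999999998 d [0.927 0.183 1.722] a [-1.1000e-02  0.0000e+00  2.2461e+01] rows>= 1.6 16.8
now 14.825 [ 0.4399 -0.0398  0.131 ] tooly [ 0.106 -0.994 -0.   ] toolz [ 1.e-03  1.e-04 -1.e+00] q6 [-0.17 -0.34  1.83  0.    1.65  1.3 ] w 0.054017073923168374
```

{"name": "apply_moves", "arguments": {
  "deltas": [
    {"ax": 0,"ay": 0,"az": 0,"dx": 0.2,"dy": 0.05,"dz": 0.3,"jaw": 50},
    {"ax": 0,"ay": 0,"az": 0,"dx": 0.5,"dy": 0.1,"dz": 0.8,"jaw": 50},
    {"ax": 0,"ay": 0,"az": -0.04,"dx": 0.8,"dy": 0.18,"dz": 1.3,"jaw": 50},
    {"ax": 0,"ay": 0,"az": -0.04,"dx": 0.93,"dy": 0.18,"dz": 1.6,"jaw": 50},
    {"ax": 0,"ay": 0,"az": -0.04,"dx": 0.93,"dy": 0.18,"dz": 1.72,"jaw": 50},
    {"ax": 0,"ay": 0,"az": -0.04,"dx": 0.93,"dy": 0.18,"dz": 1.72,"jaw": 50}
  ]
}}

```text
time: 15.58
position: [0.4868, -0.0437, 0.0449]
eef_rot: [-0.0, 0.998, 0.056, 0.0]
ft_force: [0.3, -0.5, -5.1]
grip_width: 0.0537
```

```bash
python3 - <<'E'
from edge import *
s=snap('wrist','w9');st=ctrl.state();print(st['position'],st['ft_force'])
edge(s,'apron front',(-.06,-.058,.008),(-.06,-.036,.008)); edge(s,'apron right',(-.06,-.058,.008),(-.015,-.058,.008)); edge(s,'apron left',(-.06,.058,.008),(-.045,.058,.008))
g=cv2.cvtColor(s['color'],cv2.COLOR_RGB2GRAY)
cv2.imwrite('pics/w9b.png',cv2.resize(cv2.imread('pics/w9.png'),(800,600),interpolation=3))
E
```

```text
[ 0.48723141 -0.04384594  0.04570243] [-0.53812019  0.02899103 -4.45437323]
apron front nominal -60.0 meas at mid -58.28 mm, slope 0.41 deg, n 30/30
apron right nominal -58.0 meas at mid -57.55 mm, slope 0.35 deg, n 7/7
apron left few 3
```

View pics/w9b.png

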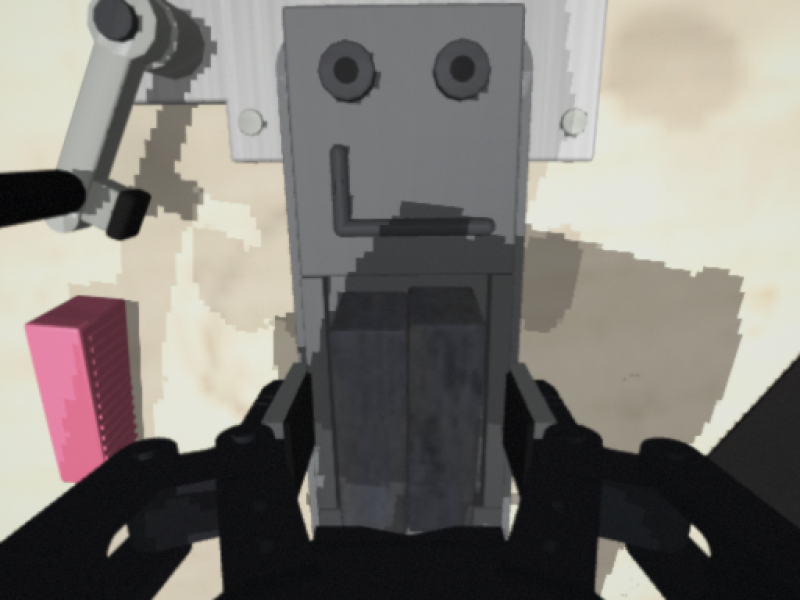

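The tray block (x 285–524 at its top) lies over the apron, whose front corners are at (231,160) and (592,160). The keeper is off to the left. Computing the tray relative to the apron in this same view.

```bash
python3 - <<'E'
from h import *
s=load('w9'); st=ctrl.state(); T=rot(st['eef_rot']); p=st['position']
f=lambda pts,z:((onz(s,np.array(pts,float)/1.5625,z)-p)@T*1000)[:,:2].round(2)
g=cv2.cvtColor(s['color'],cv2.COLOR_RGB2GRAY).astype(int)
# refine edges along rows (512-px frame)
def ex(y,x0,w=5):
    r=cv2.GaussianBlur(s['color'],(3,3),0).astype(float).sum(2)[y]; d=np.abs(r[x0-w+1:x0+w+2]-r[x0-w-1:x0+w]); i=d.argmax(); 
    return x0-w+i
zt=p[2]-.0203+.021
L=[];Rr=[]
for y in range(14,170,12):
    xl=ex(y,int(182.5+(y-6)*(9.6/170))); xr=ex(y,int(335.5-(y-6)*(5.8/170))); L.append([xl*1.5625,y*1.5625]);Rr.append([xr*1.5625,y*1.5625])
l,r=f(L,zt),f(Rr,zt); print('tray L',l.tolist()); print('tray R',r.tolist())
for nm,P in(('L',l),('R',r)):
    c=np.polyfit(P[:,0],P[:,1],1); print(nm,np.degrees(np.arctan(c[0])),c[1])
print('apron corners',f([[231,160],[592,160]],.008),'right side',f([[605,2],[598,80]],.008),'screws',f([[250,122],[574,121]],.009))
print('keeper pin',f([[116,20]],.045),'nose',f([[285,8],[524,4]],zt))
A=f([[231,160],[592,160]],.008); d=A[1]-A[0]; print('apron edge tilt',np.degrees(np.arctan2(d[0],d[1])),np.linalg.norm(d))
E
```

```text
tray L [[98.02, -29.52], [94.1, -29.4], [90.12, -29.65], [86.07, -29.53], [81.95, -29.42], [77.76, -29.3], [73.5, -29.19], [69.17, -29.45], [64.75, -29.34], [60.25, -29.23], [55.67, -30.68], [50.99, -30.58], [46.23, -30.48]]
tray R [[98.03, 25.77], [94.12, 25.99], [90.14, 25.86], [86.09, 25.74], [81.98, 25.97], [77.8, 27.7], [73.53, 26.09], [69.2, 27.86], [64.79, 27.75], [60.29, 28.03], [55.71, 28.32], [51.03, 26.65], [46.26, 28.51]]
L 1.1153652000024126 -31.095241956091094
R -2.9210105491616654 30.666279713049004
apron corners [[ 66.8  -56.74]
 [ 66.88  57.43]] right side [[112.02  57.08]
 [ 90.53  57.03]] screws [[ 78.17 -49.48]
 [ 78.54  50.38]]
keeper pin [[ 99.12 -68.12]] nose [[100.87 -28.5 ]
 [101.71  25.33]]
apron edge tilt 0.040147688629793336 114.1700280283753
```

{"name": "apply_moves", "arguments": {
  "deltas": [
    {"ax": 0,"ay": 0,"az": 0.075,"dx": 0,"dy": 0.024,"dz": 0.15,"jaw": 50},
    {"ax": 0,"ay": 0,"az": 0.075,"dx": 0,"dy": 0.024,"dz": 0.3,"jaw": 50},
    {"ax": 0,"ay": 0,"az": 0.075,"dx": 0,"dy": 0.024,"dz": 0.325,"jaw": 50},
    {"ax": 0,"ay": 0,"az": 0.075,"dx": 0.1,"dy": 0.024,"dz": 0.325,"jaw": 50},
    {"ax": 0,"ay": 0,"az": 0.075,"dx": 0.25,"dy": 0.024,"dz": 0.325,"jaw": 50},
    {"ax": 0,"ay": 0,"az": 0.075,"dx": 0.4,"dy": 0.024,"dz": 0.325,"jaw": 50},
    {"ax": 0,"ay": 0,"az": 0.075,"dx": 0.5,"dy": 0.024,"dz": 0.325,"jaw": 50},
    {"ax": 0,"ay": 0,"az": 0.075,"dx": 0.6,"dy": 0.024,"dz": 0.325,"jaw": 50}
  ]
}}

```text
time: 16.62
position: [0.5176, -0.0416, 0.0294]
eef_rot: [0.0, 0.999, 0.051, 0.001]
ft_force: [-0.5, 0.5, -5.1]
grip_width: 0.054
```

```bash
python3 - <<'E'
from h import *
st=ctrl.state();print(st['position'],st['ft_force'],st['moment'],st['grip_width'],rot(st['eef_rot'])[:,:2].T.round(4))
E
```

```text
[ 0.51758034 -0.04158221  0.02942834] [-0.52662557  0.54999164 -5.11653427] [0.02070783 0.05805946 0.01842161] 0.05401446016417413 [[ 9.948e-01  1.015e-01  1.500e-03]
 [ 1.015e-01 -9.948e-01  1.000e-04]]
```

{"name": "apply_moves", "arguments": {
  "deltas": [
    {"ax": 0,"ay": 0,"az": 0,"dx": 0.12,"dy": -0.001,"dz": 0,"jaw": 50},
    {"ax": 0,"ay": 0,"az": 0,"dx": 0.24,"dy": -0.002,"dz": 0,"jaw": 50},
    {"ax": 0,"ay": 0,"az": 0,"dx": 0.36,"dy": -0.004,"dz": 0,"jaw": 50},
    {"ax": 0,"ay": 0,"az": 0,"dx": 0.48,"dy": -0.005,"dz": 0,"jaw": 50},
    {"ax": 0,"ay": 0,"az": 0,"dx": 0.6,"dy": -0.006,"dz": 0,"jaw": 50}
  ]
}}

```text
time: 17.25
position: [0.5478, -0.0382, 0.0294]
eef_rot: [0.0, 0.999, 0.051, 0.001]
ft_force: [0.6, 0.6, -4.6]
grip_width: 0.0537
```

```bash
python3 - <<'E'
from h import *
st=ctrl.state();print(st['position'],st['ft_force'],st['moment'],st['grip_width'])
E
```

```text
[ 0.54780485 -0.03821047  0.02944351] [ 0.58445816  0.5743075  -4.59258959] [ 0.03353158  0.07198538 -0.00989154] 0.053668204628411355
```

{"name": "apply_moves", "arguments": {
  "deltas": [
    {"ax": 0,"ay": 0,"az": 0,"dx": 0.12,"dy": -0.001,"dz": 0,"jaw": 50},
    {"ax": 0,"ay": 0,"az": 0,"dx": 0.26,"dy": -0.002,"dz": 0,"jaw": 50},
    {"ax": 0,"ay": 0,"az": 0,"dx": 0.4,"dy": -0.004,"dz": 0,"jaw": 50},
    {"ax": 0,"ay": 0,"az": 0,"dx": 0.54,"dy": -0.005,"dz": 0,"jaw": 50},
    {"ax": 0,"ay": 0,"az": 0,"dx": 0.68,"dy": -0.007,"dz": 0,"jaw": 50},
    {"ax": 0,"ay": 0,"az": 0,"dx": 0.8,"dy": -0.008,"dz": 0,"jaw": 50},
    {"ax": 0,"ay": 0,"az": 0,"dx": 0.8,"dy": -0.008,"dz": 0,"jaw": 50}
  ]
}}

```text
time: 18.12
position: [0.5879, -0.0337, 0.0295]
eef_rot: [0.0, 0.999, 0.051, 0.001]
ft_force: [0.0, -0.7, -5.3]
grip_width: 0.0538
```

```bash
python3 - <<'E'
from h import *
st=ctrl.state();print(st['position'],st['ft_force'],st['moment'],st['grip_width'])
E
```

```text
[ 0.58790402 -0.03369589  0.02946941] [ 0.01566937 -0.72429119 -5.33401973] [-0.00481566  0.06262425  0.01443347] 0.053774173868362196
```

{"name": "apply_moves", "arguments": {
  "deltas": [
    {"ax": 0,"ay": 0,"az": 0,"dx": 0,"dy": 0,"dz": 0.02,"jaw": 50},
    {"ax": 0,"ay": 0,"az": 0,"dx": 0,"dy": 0,"dz": 0.03,"jaw": 55},
    {"ax": 0,"ay": 0,"az": 0,"dx": 0,"dy": 0,"dz": 0.03,"jaw": 60},
    {"ax": 0,"ay": 0,"az": 0,"dx": 0,"dy": 0,"dz": 0.0,"jaw": 68},
    {"ax": 0,"ay": 0,"az": 0,"dx": 0,"dy": 0,"dz": 0.0,"jaw": 68},
    {"ax": 0,"ay": 0,"az": 0,"dx": 0,"dy": 0,"dz": -0.3,"jaw": 68},
    {"ax": 0,"ay": 0,"az": 0,"dx": 0,"dy": 0,"dz": -0.8,"jaw": 68},
    {"ax": 0,"ay": 0,"az": 0,"dx": -0.3,"dy": 0,"dz": -1.2,"jaw": 68},
    {"ax": 0,"ay": 0,"az": 0,"dx": -1.0,"dy": 0,"dz": -1.2,"jaw": 0},
    {"ax": 0,"ay": 0,"az": 0,"dx": -1.8,"dy": 0.02,"dz": -1.2,"jaw": 0},
    {"ax": 0,"ay": 0,"az": 0,"dx": -2.5,"dy": 0.026,"dz": -1.2,"jaw": 0},
    {"ax": 0,"ay": 0,"az": 0,"dx": -2.5,"dy": 0.026,"dz": -1.2,"jaw": 0}
  ],
  "newtons": 30
}}

```text
time: 19.62
position: [0.4626, -0.0479, 0.0906]
eef_rot: [0.0, 0.999, 0.051, 0.002]
ft_force: [0.7, -1.0, 0.1]
grip_width: 0.0003
```

```bash
python3 - <<'E'
from edge import *
st=ctrl.state();print(st['position'],st['ft_force'],st['grip_width'],rot(st['eef_rot'])[:,0])
s=snap('wrist','w10'); T=rot(st['eef_rot']);p=st['position']
# find tray plate top edge & knob: column profile through tool y=0 ; rows
g=cv2.cvtColor(s['color'],cv2.COLOR_RGB2GRAY)
for X in (-.003,.03): 
  pass
f=lambda x,y,z:p+T@np.array([x,y,0])+[0,0,z-p[2]]
for x in(.01,.02,.03,.035,.04,.045,.05,.06): print(x,proj(s,[f(x,0,.048)])[0].round(0),end=' ')
print(); c=int(proj(s,[f(.04,0,.048)])[0][0]); print([(y,*s['color'][y,c+25].tolist()) for y in range(60,300,6)])
np.save('pics/c.npy',g)
E
```

```text
[ 0.46264701 -0.04789816  0.09056404] [ 0.71146814 -0.9813561   0.14582816] 0.0003160044094848076 [0.9948857  0.10095664 0.00319342]
0.01 [262. 208.] 0.02 [262. 191.] 0.03 [262. 173.] 0.035 [262. 164.] 0.04 [262. 155.] 0.045 [262. 146.] 0.05 [262. 136.] 0.06 [262. 117.] 
[(60, 98, 98, 100), (66, 96, 98, 99), (72, 96, 98, 98), (78, 97, 98, 99), (84, 94, 97, 98), (90, 97, 98, 99), (96, 94, 95, 97), (102, 95, 96, 97), (108, 76, 76, 76), (114, 145, 145, 145), (120, 93, 91, 87), (126, 95, 90, 82), (132, 94, 90, 81), (138, 93, 90, 80), (144, 94, 90, 81), (150, 93, 88, 80), (156, 94, 89, 81), (162, 95, 90, 81), (168, 93, 90, 80), (174, 96, 92, 84), (180, 123, 118, 106), (186, 122, 117, 106), (192, 121, 115, 106), (198, 121, 115, 104), (204, 121, 116, 105), (210, 120, 115, 103), (216, 120, 115, 106), (222, 123, 117, 106), (228, 121, 116, 105), (234, 121, 114, 103), (240, 44, 41, 39), (246, 11, 7, 10), (252, 10, 9, 13), (258, 10, 11, 14), (264, 9, 9, 10), (270, 6, 8, 10), (276, 12, 10, 15), (282, 11, 12, 14), (288, 9, 7, 11), (294, 10, 10, 13)]
```

{"name": "apply_moves", "arguments": {
  "deltas": [
    {"ax": 0,"ay": 0,"az": 0,"dx": 0,"dy": 0,"dz": 0.5,"jaw": 0},
    {"ax": 0,"ay": 0,"az": 0,"dx": 0,"dy": 0,"dz": 1.0,"jaw": 0},
    {"ax": 0,"ay": 0,"az": 0,"dx": 0.1,"dy": 0,"dz": 1.09,"jaw": 0},
    {"ax": 0,"ay": 0,"az": 0,"dx": 0.25,"dy": -0.003,"dz": 1.09,"jaw": 0},
    {"ax": 0,"ay": 0,"az": 0,"dx": 0.35,"dy": -0.004,"dz": 1.09,"jaw": 0},
    {"ax": 0,"ay": 0,"az": 0,"dx": 0.45,"dy": -0.005,"dz": 1.09,"jaw": 0},
    {"ax": 0,"ay": 0,"az": 0,"dx": 0.55,"dy": -0.006,"dz": 1.09,"jaw": 0},
    {"ax": 0,"ay": 0,"az": 0,"dx": 0.7,"dy": -0.007,"dz": 1.09,"jaw": 0},
    {"ax": 0,"ay": 0,"az": 0,"dx": 0.85,"dy": -0.009,"dz": 1.09,"jaw": 0}
  ]
}}

```text
time: 20.8
position: [0.5059, -0.0433, 0.0367]
eef_rot: [0.0, 0.999, 0.051, 0.001]
ft_force: [-5.9, -0.0, 3.4]
grip_width: -0.0002
```

```bash
python3 - <<'E'
from h import *
st=ctrl.state();print(st['position'],st['ft_force'],st['moment'])
E
```

```text
[ 0.50585338 -0.04325396  0.03673346] [-5.89050991e+00 -4.15387757e-03  3.44940478e+00] [-0.02640642  0.7950891  -0.01624227]
```

{"name": "apply_moves", "arguments": {
  "deltas": [
    {"ax": 0,"ay": 0,"az": 0,"dx": 0.12,"dy": -0.001,"dz": 0,"jaw": 0},
    {"ax": 0,"ay": 0,"az": 0,"dx": 0.26,"dy": -0.003,"dz": 0,"jaw": 0},
    {"ax": 0,"ay": 0,"az": 0,"dx": 0.4,"dy": -0.004,"dz": 0,"jaw": 0},
    {"ax": 0,"ay": 0,"az": 0,"dx": 0.54,"dy": -0.005,"dz": 0,"jaw": 0},
    {"ax": 0,"ay": 0,"az": 0,"dx": 0.68,"dy": -0.007,"dz": 0,"jaw": 0},
    {"ax": 0,"ay": 0,"az": 0,"dx": 0.82,"dy": -0.008,"dz": 0,"jaw": 0},
    {"ax": 0,"ay": 0,"az": 0,"dx": 0.94,"dy": -0.009,"dz": 0,"jaw": 0},
    {"ax": 0,"ay": 0,"az": 0,"dx": 1.06,"dy": -0.01,"dz": 0,"jaw": 0},
    {"ax": 0,"ay": 0,"az": 0,"dx": 1.16,"dy": -0.012,"dz": 0,"jaw": 0},
    {"ax": 0,"ay": 0,"az": 0,"dx": 1.24,"dy": -0.013,"dz": 0,"jaw": 0}
  ]
}}

```text
time: 22.05
position: [0.5677, -0.0363, 0.0368]
eef_rot: [0.0, 0.999, 0.051, 0.001]
ft_force: [-4.2, -0.0, 2.0]
grip_width: -0.0001
```

```bash
python3 - <<'E'
from h import *
st=ctrl.state();print(st['position'],st['ft_force'],st['moment'])
E
```

```text
[ 0.56774741 -0.03629263  0.03677165] [-4.24832343 -0.03048256  1.99397184] [-0.06697518  0.62593133  0.06925818]
```

Sliding freely. Expected home is about 8–10 mm farther; approaching in small steps.

{"name": "apply_moves", "arguments": {
  "deltas": [
    {"ax": 0,"ay": 0,"az": 0,"dx": 0.04,"dy": 0,"dz": 0,"jaw": 0},
    {"ax": 0,"ay": 0,"az": 0,"dx": 0.08,"dy": -0.001,"dz": 0,"jaw": 0},
    {"ax": 0,"ay": 0,"az": 0,"dx": 0.11,"dy": -0.001,"dz": 0,"jaw": 0},
    {"ax": 0,"ay": 0,"az": 0,"dx": 0.14,"dy": -0.001,"dz": 0,"jaw": 0}
  ]
}}

```text
time: 22.55
position: [0.5747, -0.0355, 0.0368]
eef_rot: [0.0, 0.999, 0.051, 0.001]
ft_force: [-4.4, 0.0, 1.6]
grip_width: -0.0001
```

{"name": "apply_moves", "arguments": {
  "deltas": [
    {"ax": 0,"ay": 0,"az": 0,"dx": 0.03,"dy": 0,"dz": 0,"jaw": 0},
    {"ax": 0,"ay": 0,"az": 0,"dx": 0.06,"dy": -0.001,"dz": 0,"jaw": 0},
    {"ax": 0,"ay": 0,"az": 0,"dx": 0.08,"dy": -0.001,"dz": 0,"jaw": 0}
  ]
}}

```text
time: 22.92
position: [0.5771, -0.0355, 0.0368]
eef_rot: [0.001, 0.999, 0.05, -0.001]
ft_force: [-14.5, -2.1, 6.6]
grip_width: 0.0002
```

{"name": "apply_moves", "arguments": {
  "deltas": [
    {"ax": 0,"ay": 0,"az": 0,"dx": 0.04,"dy": 0,"dz": 0,"jaw": 0},
    {"ax": 0,"ay": 0,"az": 0,"dx": 0.06,"dy": 0,"dz": 0,"jaw": 0},
    {"ax": 0,"ay": 0,"az": 0,"dx": 0.06,"dy": 0,"dz": 0,"jaw": 0}
  ]
}}

```text
time: 23.3
position: [0.5771, -0.0355, 0.0368]
eef_rot: [0.001, 0.999, 0.05, -0.005]
ft_force: [-18.2, -1.7, 10.0]
grip_width: -0.0
```

```bash
python3 - <<'E'
from h import *
st=ctrl.state();print(st['position'],st['ft_force'],st['moment'])
s=snap('wrist','w11');
E
```

```text
[ 0.57711334 -0.03549601  0.03684134] [-18.23217331  -1.73132922   9.98442074] [-0.17682109  2.82422309 -0.01703378]
```

The tray is home: no motion under 18 N. Backing off and planning the keeper sweep.

```bash
cat >> h.py <<'E'
MO=np.array([.6132,-.0300]);MX=np.array([.9937,.1118]);MY=np.array([-.1118,.9937])
def mg(x,y,z): p=MO+MX*x/1e3+MY*y/1e3; return [p[0],p[1],z/1e3]
def where():
    st=ctrl.state();d=st['position'][:2]-MO; print('mag mm',(d@MX*1e3).round(1),(d@MY*1e3).round(1),(st['position'][2]*1e3).round(1),'F',st['ft_force'].round(1))
E
python3 - <<'E'
from h import *
where(); go(mg(-90,0,40),-83.6); go(mg(-64,122,120),-83.6); go(mg(-64,122,59),-83.6)
s=load('w2'); print('pink',onz(s,np.array([[250,260],[275,256],[280,326],[258,328]])/1.5625,.01).round(3).tolist())
E
```

```text
mag mm -36.5 -1.4 36.8 F [-18.   -1.2  10.3]
yaw -83.6 d [-1.071 -0.016 -0.052] a [ 0.005  0.073 -0.078] rows>= 0.9 0.1
yaw 96.4 d [-1.071 -0.016 -0.052] a [ 1.1400e-01 -8.0000e-03  2.2422e+01] rows>= 0.9 16.8
now 23.35 [ 0.5771 -0.0355  0.0368] tooly [ 0.101 -0.995  0.001] toolz [-0.0101 -0.0018 -0.9999] q6 [-0.12  0.1   1.59 -0.    1.46  1.35] w -5.037536851405991e-05
yaw -83.6 d [-0.595 -2.46  -1.659] a [ 0.005  0.073 -0.078] rows>= 2.4 0.1
yaw 96.4 d [-0.595 -2.46  -1.659] a [ 1.1400e-01 -8.0000e-03  2.2422e+01] rows>= 2.4 16.8
now 23.35 [ 0.5771 -0.0355  0.0368] tooly [ 0.101 -0.995  0.001] toolz [-0.0101 -0.0018 -0.9999] q6 [-0.12  0.1   1.59 -0.    1.46  1.35] w -5.037536851405991e-05
yaw -83.6 d [-0.583 -2.461 -0.439] a [ 0.005  0.073 -0.078] rows>= 2.1 0.1
yaw 96.4 d [-0.583 -2.461 -0.439] a [ 1.1400e-01 -8.0000e-03  2.2422e+01] rows>= 2.1 16.8
now 23.35 [ 0.5771 -0.0355  0.0368] tooly [ 0.101 -0.995  0.001] toolz [-0.0101 -0.0018 -0.9999] q6 [-0.12  0.1   1.59 -0.    1.46  1.35] w -5.037536851405991e-05
pink [[0.491, 0.08, 0.01], [0.495, 0.057, 0.01], [0.428, 0.057, 0.01], [0.426, 0.078, 0.01]]
```

{"name": "apply_moves", "arguments": {
  "deltas": [
    {"ax": 0,"ay": 0,"az": 0,"dx": -0.4,"dy": 0,"dz": 0,"jaw": 0},
    {"ax": 0,"ay": 0,"az": 0,"dx": -1.0,"dy": 0,"dz": -0.2,"jaw": 0},
    {"ax": 0,"ay": 0,"az": 0,"dx": -1.07,"dy": 0,"dz": -0.9,"jaw": 0},
    {"ax": 0,"ay": 0,"az": 0,"dx": -1.07,"dy": 0,"dz": -1.66,"jaw": 0},
    {"ax": 0,"ay": 0.07,"az": -0.08,"dx": -0.8,"dy": -0.8,"dz": -1.66,"jaw": 0},
    {"ax": 0,"ay": 0.07,"az": -0.08,"dx": -0.6,"dy": -1.8,"dz": -1.66,"jaw": 0},
    {"ax": 0,"ay": 0.07,"az": -0.08,"dx": -0.59,"dy": -2.46,"dz": -1.66,"jaw": 0},
    {"ax": 0,"ay": 0.07,"az": -0.08,"dx": -0.59,"dy": -2.46,"dz": -1.2,"jaw": 0},
    {"ax": 0,"ay": 0.07,"az": -0.08,"dx": -0.58,"dy": -2.46,"dz": -0.7,"jaw": 0},
    {"ax": 0,"ay": 0.07,"az": -0.08,"dx": -0.58,"dy": -2.46,"dz": -0.44,"jaw": 0},
    {"ax": 0,"ay": 0.07,"az": -0.08,"dx": -0.58,"dy": -2.46,"dz": -0.44,"jaw": 0}
  ]
}}

```text
time: 24.72
position: [0.5358, 0.084, 0.0582]
eef_rot: [0.0, 0.998, 0.056, -0.001]
ft_force: [-0.1, 0.0, 0.5]
grip_width: -0.0003
```

```bash
python3 - <<'E'
from h import *
where(); go(mg(-64,58,59),-83.6)
s=snap('wrist','w12'); st=ctrl.state()
# where is the dark knob in view
P=lambda x,y,z:proj(s,[mg(x,y,z)])[0].round(0)
print('exp knob top',P(-67,88,75),'base',P(-67,88,37),'pin',P(-25.5,72,45),'plate corners',P(-6,46,48),P(-6,-46,48),P(0,46,64))
g=cv2.cvtColor(s['color'],cv2.COLOR_RGB2GRAY)
m=(g<40).astype(np.uint8); m[230:]=0
n,l,stt,c=cv2.connectedComponentsWithStats(m)
print([(stt[i].tolist(),c[i].round(0).tolist()) for i in range(1,n) if stt[i,4]>40])
E
```

```text
mag mm -64.1 121.9 58.2 F [-0.1  0.   0.5]
yaw -83.6 d [ 0.003  1.279 -0.016] a [0.003 0.011 0.001] rows>= 1.0 0.0
yaw 96.4 d [ 0.003  1.279 -0.016] a [-1.7000e-02  5.0000e-03 -2.2499e+01] rows>= 1.0 16.8
now 24.725 [0.5358 0.084  0.0582] tooly [ 0.112 -0.994  0.   ] toolz [-1.5e-03 -6.0e-04 -1.0e+00] q6 [ 0.09 -0.02  1.67 -0.    1.49  1.55] w -0.00025024210419396516
exp knob top [349. 290.] base [329. 246.] pin [374. 170.] plate corners [442. 126.] [646. 128.] [467. 114.]
[([13, 0, 77, 117, 934], [63.0, 64.0]), ([496, 147, 16, 19, 248], [504.0, 156.0]), ([360, 158, 20, 20, 190], [369.0, 168.0])]
```

{"name": "apply_moves", "arguments": {
  "deltas": [
    {"ax": 0,"ay": 0,"az": 0,"dx": 0,"dy": 0.15,"dz": 0,"jaw": 0},
    {"ax": 0,"ay": 0,"az": 0,"dx": 0,"dy": 0.3,"dz": 0,"jaw": 0},
    {"ax": 0,"ay": 0,"az": 0,"dx": 0,"dy": 0.42,"dz": 0,"jaw": 0},
    {"ax": 0,"ay": 0,"az": 0,"dx": 0,"dy": 0.54,"dz": 0,"jaw": 0},
    {"ax": 0,"ay": 0,"az": 0,"dx": 0,"dy": 0.66,"dz": 0,"jaw": 0}
  ]
}}

```text
time: 25.4
position: [0.5402, 0.0507, 0.0594]
eef_rot: [0.0, 0.998, 0.056, 0.0]
ft_force: [0.0, 0.6, 0.0]
grip_width: -0.0
```

```bash
python3 - <<'E'
from h import *
where()
E
```

```text
mag mm -63.5 88.4 59.4 F [0.  0.6 0. ]
```

{"name": "apply_moves", "arguments": {
  "deltas": [
    {"ax": 0,"ay": 0,"az": 0,"dx": 0,"dy": 0.12,"dz": 0,"jaw": 0},
    {"ax": 0,"ay": 0,"az": 0,"dx": 0,"dy": 0.24,"dz": 0,"jaw": 0},
    {"ax": 0,"ay": 0,"az": 0,"dx": 0,"dy": 0.36,"dz": 0,"jaw": 0},
    {"ax": 0,"ay": 0,"az": 0,"dx": 0,"dy": 0.48,"dz": 0,"jaw": 0},
    {"ax": 0,"ay": 0,"az": 0,"dx": 0,"dy": 0.58,"dz": 0,"jaw": 0},
    {"ax": 0,"ay": 0,"az": 0,"dx": 0,"dy": 0.58,"dz": 0,"jaw": 0}
  ]
}}

```text
time: 26.15
position: [0.5434, 0.0213, 0.0594]
eef_rot: [0.001, 0.998, 0.056, 0.0]
ft_force: [0.0, 0.2, -0.1]
grip_width: -0.0005
```

```bash
python3 - <<'E'
from h import *
where()
for n in('scene','side','wrist'): snap(n,n+'k')
s,d=load('scenek'),load('sidek')
P=lambda c,x,y,z:proj(c,[mg(x,y,z)])[0].round(1)
import math
for th in(1.9,1.2,.9,.7,.5):
    x,y=-25.5-46*math.sin(th),72-46*math.cos(th)
    for c,n in((s,'scene'),(d,'side')):
        u=P(c,x,y,65); v=c['color'][int(u[1])-1:int(u[1])+2,int(u[0])-1:int(u[0])+2].mean().round(0); print(th,n,u,v)
go(mg(-90,58,59),-83.6);go(mg(-90,30,59),-83.6)
E
```

```text
mag mm -63.6 58.8 59.4 F [ 0.   0.2 -0.1]
1.9 scene [288.4 160.4] 28.0
1.9 side [246.3 165.7] 225.0
1.2 scene [282.5 166.2] 12.0
1.2 side [250.5 170.6] 64.0
0.9 scene [281.9 169.4] 10.0
0.9 side [254.1 172.1] 16.0
0.7 scene [282.2 171.6] 12.0
0.7 side [256.9 172.8] 47.0
0.5 scene [283.  173.8] 112.0
0.5 side [259.8 173.1] 109.0
yaw -83.6 d [-0.524  0.022  0.006] a [ 0.008  0.003 -0.002] rows>= 0.4 0.0
yaw 96.4 d [-0.524  0.022  0.006] a [ 4.0000e-03 -1.3000e-02  2.2498e+01] rows>= 0.4 16.8
now 26.3 [0.5432 0.0216 0.0593] tooly [ 0.111 -0.994  0.001] toolz [-3.0e-04 -1.2e-03 -1.0e+00] q6 [-0.02 -0.02  1.67 -0.    1.49  1.44] w 0.0003344440193348762
yaw -83.6 d [-0.524  0.582  0.007] a [ 0.008  0.003 -0.002] rows>= 0.6 0.0
yaw 96.4 d [-0.524  0.582  0.007] a [ 4.0000e-03 -1.3000e-02  2.2498e+01] rows>= 0.6 16.8
now 26.3 [0.5432 0.0216 0.0593] tooly [ 0.111 -0.994  0.001] toolz [-3.0e-04 -1.2e-03 -1.0e+00] q6 [-0.02 -0.02  1.67 -0.    1.49  1.44] w 0.0003344440193348762
```

{"name": "apply_moves", "arguments": {
  "deltas": [
    {"ax": 0,"ay": 0,"az": 0,"dx": -0.3,"dy": -0.02,"dz": 0,"jaw": 0},
    {"ax": 0,"ay": 0,"az": 0,"dx": -0.53,"dy": -0.02,"dz": 0,"jaw": 0},
    {"ax": 0,"ay": 0,"az": 0,"dx": -0.53,"dy": 0.2,"dz": 0,"jaw": 0},
    {"ax": 0,"ay": 0,"az": 0,"dx": -0.53,"dy": 0.5,"dz": 0,"jaw": 0},
    {"ax": 0,"ay": 0,"az": 0,"dx": -0.52,"dy": 0.58,"dz": 0,"jaw": 0}
  ]
}}

```text
time: 26.92
position: [0.521, -0.0116, 0.0594]
eef_rot: [0.001, 0.998, 0.055, -0.0]
ft_force: [0.4, 0.2, -0.0]
grip_width: 0.0
```

```bash
python3 - <<'E'
from h import *
where(); import math
s=snap('wrist','w13'); g=cv2.cvtColor(s['color'],cv2.COLOR_RGB2GRAY)
for th in(.3,.5,.6,.7,.8,.9,1.0,1.2):
    x,y=-25.5-46*math.sin(th),72-46*math.cos(th); u=proj(s,[mg(x,y,73)])[0]; b=proj(s,[mg(x,y,45)])[0]
    a=lambda u:g[int(u[1])-1:int(u[1])+2,int(u[0])-1:int(u[0])+2].mean().round(0)
    print(th,u.round(0),a(u),b.round(0),a(b))
go(mg(-44,30,59),-83.6)
m=((g<40)).astype(np.uint8); m[235:]=0
n,l,stt,c=cv2.connectedComponentsWithStats(m); print([(stt[i].tolist()) for i in range(1,n) if stt[i,4]>40])
E
```

```text
mag mm -89.6 28.6 59.4 F [ 0.4  0.2 -0. ]
0.3 [264. 154.] 18.0 [263. 143.] 88.0
0.5 [254. 177.] 77.0 [255. 162.] 75.0
0.6 [248. 187.] 6.0 [250. 170.] 77.0
0.7 [240. 197.] 13.0 [244. 178.] 5.0
0.8 [232. 205.] 8.0 [237. 185.] 5.0
0.9 [223. 213.] 20.0 [230. 192.] 8.0
1.0 [213. 220.] 118.0 [222. 197.] 45.0
1.2 [193. 230.] 129.0 [205. 206.] 121.0
yaw -83.6 d [ 0.911 -0.03   0.007] a [ 0.011  0.002 -0.014] rows>= 0.7 0.0
yaw 96.4 d [ 0.911 -0.03   0.007] a [ 3.0000e-03 -1.7000e-02  2.2486e+01] rows>= 0.7 16.8
now 26.975 [ 0.521  -0.0116  0.0593] tooly [ 0.11  -0.994  0.002] toolz [-1.0e-04 -1.6e-03 -1.0e+00] q6 [-0.09 -0.08  1.73 -0.    1.49  1.37] w 2.5577411864198436e-05
[[502, 15, 10, 23, 135], [308, 92, 38, 18, 622], [250, 144, 25, 27, 321], [220, 170, 32, 50, 1200], [258, 229, 7, 6, 41]]
```

{"name": "apply_moves", "arguments": {
  "deltas": [
    {"ax": 0,"ay": 0,"az": 0,"dx": 0.1,"dy": -0.1,"dz": 0,"jaw": 0},
    {"ax": 0,"ay": 0,"az": 0,"dx": 0.22,"dy": -0.12,"dz": 0,"jaw": 0},
    {"ax": 0,"ay": 0,"az": 0,"dx": 0.34,"dy": -0.12,"dz": 0,"jaw": 0},
    {"ax": 0,"ay": 0,"az": 0,"dx": 0.46,"dy": -0.1,"dz": 0,"jaw": 0},
    {"ax": 0,"ay": 0,"az": 0,"dx": 0.58,"dy": -0.08,"dz": 0,"jaw": 0},
    {"ax": 0,"ay": 0,"az": 0,"dx": 0.7,"dy": -0.05,"dz": 0,"jaw": 0},
    {"ax": 0,"ay": 0,"az": 0,"dx": 0.78,"dy": -0.03,"dz": 0,"jaw": 0}
  ]
}}

```text
time: 27.85
position: [0.5602, -0.0057, 0.0594]
eef_rot: [0.001, 0.998, 0.055, 0.0]
ft_force: [-1.7, -0.5, -0.1]
grip_width: -0.0003
```

```bash
python3 - <<'E'
from h import *
where()
E
```

```text
mag mm -50.0 30.1 59.4 F [-1.7 -0.5 -0.1]
```

{"name": "apply_moves", "arguments": {
  "deltas": [
    {"ax": 0,"ay": 0,"az": 0,"dx": 0.04,"dy": 0,"dz": 0,"jaw": 0},
    {"ax": 0,"ay": 0,"az": 0,"dx": 0.08,"dy": 0,"dz": 0,"jaw": 0},
    {"ax": 0,"ay": 0,"az": 0,"dx": 0.12,"dy": 0,"dz": 0,"jaw": 0},
    {"ax": 0,"ay": 0,"az": 0,"dx": 0.14,"dy": 0,"dz": 0,"jaw": 0},
    {"ax": 0,"ay": 0,"az": 0,"dx": 0.14,"dy": 0,"dz": 0,"jaw": 0}
  ]
}}

```text
time: 28.48
position: [0.567, -0.0049, 0.0595]
eef_rot: [0.001, 0.998, 0.055, -0.0]
ft_force: [-2.8, -1.1, 0.6]
grip_width: 0.0001
```

```bash
python3 - <<'E'
from h import *
where()
E
```

```text
mag mm -43.1 30.2 59.5 F [-2.8 -1.1  0.6]
```

Nearly closed; push gently to the stop.

{"name": "apply_moves", "arguments": {
  "deltas": [
    {"ax": 0,"ay": 0,"az": 0,"dx": 0.04,"dy": 0,"dz": 0,"jaw": 0},
    {"ax": 0,"ay": 0,"az": 0,"dx": 0.07,"dy": 0,"dz": 0,"jaw": 0},
    {"ax": 0,"ay": 0,"az": 0,"dx": 0.07,"dy": 0,"dz": 0,"jaw": 0}
  ]
}}

```text
time: 28.85
position: [0.5675, -0.0049, 0.0594]
eef_rot: [0.001, 0.998, 0.055, -0.004]
ft_force: [-15.2, -2.9, 8.2]
grip_width: 0.0002
```

```bash
python3 - <<'E'
from h import *
where()
E
```

```text
mag mm -42.6 30.1 59.4 F [-15.2  -2.9   8.2]
```

{"name": "apply_moves", "arguments": {
  "deltas": [
    {"ax": 0,"ay": 0,"az": 0,"dx": -0.2,"dy": 0,"dz": 0,"jaw": 0},
    {"ax": 0,"ay": 0,"az": 0,"dx": -0.7,"dy": 0,"dz": 0,"jaw": 0},
    {"ax": 0,"ay": 0,"az": 0,"dx": -1.0,"dy": 0.2,"dz": -0.5,"jaw": 0},
    {"ax": 0,"ay": 0,"az": 0,"dx": -1.2,"dy": 0.4,"dz": -1.3,"jaw": 0},
    {"ax": 0,"ay": 0,"az": 0,"dx": -1.2,"dy": 0.4,"dz": -2.0,"jaw": 0},
    {"ax": 0,"ay": 0,"az": 0,"dx": -1.2,"dy": 0.4,"dz": -2.0,"jaw": 0}
  ]
}}

```text
time: 29.6
position: [0.5125, -0.0313, 0.164]
eef_rot: [0.001, 0.998, 0.055, 0.0]
ft_force: [0.2, -0.1, -0.3]
grip_width: 0.0001
```

```bash
python3 - <<'E'
from h import *
import math
where(); s=snap('wrist','w14'); snap('scene','sz'); snap('side','dz'); g=cv2.cvtColor(s['color'],cv2.COLOR_RGB2GRAY)
for th in(-.1,0,.1,.2,.3):
    x,y=-25.5-46*math.sin(th),72-46*math.cos(th); u=proj(s,[mg(x,y,75)])[0]; print(th,u.round(1))
print('pull knob end',proj(s,[mg(-25,0,35)])[0].round(0),'plate outer top',[proj(s,[mg(-6,y,48)])[0].round(0).tolist() for y in(-40,-20,0,20,40)])
m=(g<40).astype(np.uint8); m[250:]=0; m[:5]=0
n,l,stt,c=cv2.connectedComponentsWithStats(m)
for i in range(1,n):
    if stt[i,4]>40: print(stt[i].tolist(),c[i].round(1))
# plate edges along mag x at several y, z=48: profile
for y in(-35,-25,20,35):
    xs=np.arange(-20,12,2.); print(y,[int(cv2.getRectSubPix(g,(1,1),tuple(map(float,proj(s,[mg(x,y,48)])[0])))[0,0]) for x in xs])
E
```

```text
mag mm -100.2 10.0 164.0 F [ 0.2 -0.1 -0.3]
-0.1 [235.9  81.2]
0 [236.4  88.7]
0.1 [236.2  96.1]
0.2 [235.3 103.3]
0.3 [233.7 110.4]
pull knob end [274.  89.] plate outer top [[332.0, 61.0], [304.0, 61.0], [275.0, 61.0], [247.0, 61.0], [219.0, 61.0]]
[0, 5, 11, 39, 151] [ 5.3 23.4]
[393, 17, 69, 63, 871] [420.7  49.9]
[232, 66, 17, 7, 108] [239.5  69.3]
[265, 79, 22, 11, 213] [275.5  84.4]
[229, 82, 19, 17, 250] [237.8  90. ]
[387, 168, 125, 82, 6066] [456.3 218.5]
[257, 229, 9, 21, 176] [261.2 239.3]
[231, 240, 16, 10, 136] [238.8 244.8]
[277, 240, 15, 10, 132] [283.5 244.8]
-35 [163, 163, 163, 162, 162, 106, 50, 122, 156, 143, 52, 110, 128, 127, 127, 128]
-25 [165, 165, 164, 164, 162, 90, 46, 105, 136, 113, 47, 110, 128, 129, 128, 129]
20 [101, 110, 110, 54, 20, 70, 53, 111, 142, 126, 52, 115, 129, 129, 130, 129]
35 [144, 145, 145, 144, 143, 112, 47, 114, 144, 126, 51, 116, 129, 129, 128, 129]
```

```bash
python3 - <<'E'
from h import *
print(order.finish_job())
E
```

```text
the job is handed in; nothing more can be done
None
```

The job is done and handed in at about 29.6 s on the robot's clock, with the arm clear and touching nothing.

- **Jaws:** I picked both up in one grasp and set them on edge, face to face, in the tray pocket. The pocket floor was felt at the expected height, within 0.5 mm. A picture after release showed both standing in place. They sit about 1.5 mm out of line lengthwise. I first saw this after lifting them, so I don't know whether they started that way.
- **Tray:** I took it by its sides, turned it end for end and slid it in nose first without catching. I then pushed it home on its knob until it stopped dead against 18 N.
- **Keeper:** I swung it closed until it stopped at 15 N, with the finger within 0.1 mm of the closed position.

**Last checks:** these were numbers from the final wrist picture, because I had used up my 12 viewed pictures. The face plate lay square against the rail ends on both sides, and the keeper knob was within about 2 pixels of closed (about 0.02 rad).

**Not checked:** I did not see the jaws again once the tray was under the cover. Camera positions disagreed by 2 to 4 mm between views, so I aligned the placing and the insertion by comparing parts within one picture. The first move call was refused as a bad value and moved nothing.

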